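# Put the leather bench back in order

### The arm

A 7-joint arm with a two-finger parallel gripper is mounted at the origin on the work surface. World frame = base frame: x ahead of the robot, y to its left, z up, the work surface at z = 0. Lengths are in m, angles in rad, forces in N, time in s.
With the tool pointing down it reaches from about 0.425 to 0.875 m from the base axis. Payload 8.4 kg.
Tool frame: the origin (TCP) lies between the finger pads; the fingertips stand finger_overhang ahead of it and the grasp point (between the pads) lies 6 mm ahead of it (finger_overhang is the distance from the TCP to the fingertips, in m); y points along the fingers, x is the direction in which the jaws open and shut, and the axes are right-handed (so a half turn about y gives the same grasp; the last joint's range is limited). The gripper opens to 85 mm and grips with 20 to 120 N. Pads are 22 mm wide; open, the fingers measure 114 mm over their backs; the gripper's body (76 mm by 85 mm) begins 54 mm behind the grasp point. The pads swing forward as they close: fully open they stand 13 mm farther back than shut.
Start: joints at [-1.406, 0.333, 0.04, 1.465, -0.013, 1.343, -0.059], TCP at [0.169, 0.627, 0.256] pointing down, gripper open.
Joint ranges: [-2.58, 2.58], [-0.38, 2.09], [-1.3, 1.39], [0.25, 2.4], [-1.5, 4.64], [0.08, 2.09], [-2.65, 2.65]. Speed limits (rad/s): [2.22, 2.22, 2.79, 2.79, 3.14, 3.14, 3.14].

### API

Orientations are given as a unit quaternion [w, x, y, z].
In Python, from cell import * gives the robot as it stands.
- The arm moves only by the shell command python3 -m inch 'ROWS' [FORCE]. ROWS is JSON, a list of rows, each an object with "claw": the opening, from -1 (shut) to 1 (fully open), so that 0 is half open; "slide": the shift along the tool's x, y, z in cm, a list of three; "spin": the turn about the tool's y in degrees. A call has 1 to 20 rows; each row is the pose to reach, as a shift and turn from the pose commanded when the call began, along the tool's axes at that moment; what a row does not reach only later rows make up. A row lasts 1/12 s, in which the tool goes at most 41.7 mm and 7.16 degrees, less where a joint would pass 70% of its speed; a pose out of reach is approached as far as the arm can. A call with a gripper value outside its range is refused whole. The fingers move at their own pace and stop on an object; FORCE is the grip in N (left out, the last holds). Time passes only in rows, so rows that repeat a pose let the fingers close. It gives the time, the measured TCP pose, the force and the opening at its end, in the units of the state.
- sense(): the state, without advancing time (a new reading comes with each control period).
- get_image(name): name is "side" or "top"; returns the picture (400x640x3 uint8, red, green, blue); there is no depth.
- calibration(name): a dict with "intrinsics" (3x3 intrinsics, pixels), "D" ([k1, k2, p1, p2, k3] as OpenCV has them; the pictures are not rectified), "pose" (4x4, takes a point from camera to world coordinates). Camera axes: x right, y down, z forward; pixel columns grow to the right and rows downward; lengths in m; the calibration is good to about 2 mm. A picture is of the moment at which its call begins. calibration takes no time and is no camera call.
- finish_job(): hands the job in, once; it reports no verdict.
The state is a dict: "time": time; "q": joint angles; "qvel": joint speeds; "joint_efforts": joint torques, N m; "position": TCP position; "ee_rot": TCP orientation; "wrist_force": force on the tool from outside, world axes, zero at the start; "torque": the same for the moment, N m; "grip_width": finger opening in m.
Only numpy, scipy, OpenCV 4.12 (cv2) and the standard library are available. Lean on these libraries where they do the work, as an engineer would, in place of code of your own. Each camera call takes 0.05 s, during which the arm holds its last target.

### The job

Put this leather-working station back in order: lay the steel block squarely on the rectangle marked in the middle of the brown mat, stand the brass rivet anvil on the middle of the block, and stand the small glue jar on the ring marked to the left of the block (left as seen from the robot; the ring on the right stays empty). Put the four-toothed stitching chisel away in the wooden case: open its hinged lid, lay the chisel flat inside and shut the lid fully again. Do not tip over the glue jar or the white tool cup, and let go of everything at the end.

Things in the scene. Friction and masses are not known exactly. Their poses are not given: they have to be found in the camera images.
- block: Loose plain steel bench block, 46 x 70 x 28 mm (its x, y, z), about 0.7 kg. Origin: centre of its underside; z up.
- anvil: Loose round brass rivet anvil, standing: foot 34 mm across and 8 mm high, then a post 26 mm across up to 34 mm total height, about 0.12 kg. Origin: centre of its underside; z up.
- jar: Loose small closed white glue jar with black cap, at most 42 mm across, 60 mm high, about 0.1 kg. Origin: centre of its underside; z up.
- chisel: Loose steel stitching chisel lying flat, 104 mm long along its x, about 0.12 kg. Square handle 14 x 14 mm from x = -52 to x = +18 mm, then a flat head 22 mm wide with four teeth up to x = +52 mm, 4 to 6 mm thick, 7 mm above the underside. Origin: on the underside at mid-length; z up. Grip it by the handle, within about 15 mm of the origin.
- mat: Brown mat fixed to the table, 150 x 250 x 4 mm (x, y, z), placed and turned differently each time. Origin: centre of its underside; its x points away from the robot (within 0.3 rad), its y to the left, top at z = 4 mm. White lines on it: a rectangle 56 x 80 mm (x, y) centred on the mat for the block, and two rings 52 mm across centred at y = +88 mm (left) and y = -88 mm (right), x = 0.
- case: Wooden case fixed to the table, 110 x 150 x 34 mm outside (x, y, z), walls and floor 5 mm thick (inside 100 x 140 mm, floor at z = 5 mm). Origin: centre of its underside; its x points away from the robot (within 0.3 rad). Its lid, an 8 mm board as large as the case, is hinged on the far upper edge.
- lid (a joint): Angle of the case lid: 0 shut, grows as it opens upwards and away from the robot, 1.9 rad fully open. The hinge axis runs along the case's y, at x = +55 mm and z = 34 mm in the case's frame. The hinge is stiff: the lid stays where it is left.
- lid_handle (a point): Pinch point near the top of the upright brass knob on the lid's top face, 80 mm from the hinge axis and 43 mm above the hinge when the lid is shut, on the case's middle line. It moves with the lid; with the lid open the knob points away from the robot.
- cup: White tool cup, 72 mm across and 90 mm high, with wooden tool handles standing in it up to 175 mm high; stands loose at the far side of the table. Not to be tipped over. Origin: centre of its underside.
There are look-alikes about, which are no part of the job. Several things have the shape of the jar; the one meant has the colours described above.

How it is judged:
At the end, for the whole second after the job is handed in: Block flat on the mat, within 14 mm of its centre and 0.17 rad of square; anvil upright on the block, within 12 mm of its centre; jar upright on the mat, within 15 mm each way of the left ring's centre; chisel inside the case, lid below 0.06 rad; cup standing; all at rest (horizontal distance between block and mat below 0.014 m and angle between the x axis of block and the x axis of mat, either way round below 0.17 rad and z of each of block, jar in the frame of mat below 0.008 m and angle between block's own z axis and vertical below 0.08 rad and horizontal distance between anvil and block below 0.012 m and z of anvil in the frame of block between 0.024 and 0.032 m and angle between each of anvil, jar's own z axis and vertical below 0.1 rad and y of jar in the frame of mat between 0.073 and 0.103 m and x of jar in the frame of mat between -0.015 and 0.015 m and x of chisel in the frame of case between -0.05 and 0.05 m and y of chisel in the frame of case between -0.07 and 0.07 m and z of chisel in the frame of case below 0.025 m and value of joint lid below 0.06 rad and linear speed of each of block, anvil, jar, chisel below 0.02 m/s and angle between cup's own z axis and vertical below 0.2 rad); the robot touches nothing.
It fails at once if the glue jar is tipped over (angle between jar's own z axis and vertical above 0.9 rad).
It fails at once if the tool cup is tipped over (angle between cup's own z axis and vertical above 0.6 rad).
It also fails if it takes over 144 s, if anything falls off the work surface, if the arm or the gripper's body presses on something with over 40 N, if the wrist force passes 120 N, or if a joint passes its speed limit or range.

## Working session

There is one attempt and no reset: what is moved stays moved. The work goes in short steps, Python scripts to look and compute and a shell command to move; the robot and the scene stay as the last step left them, time stands still between calls to the robot, and variables do not carry over. Pictures are saved under pics/ and viewed, and the job is handed in when it is done.

```bash
ls; mkdir -p pics; python3 - <<'E'
from cell import *
import cv2,numpy as np
s=sense()
for k,v in s.items(): print(k,np.round(v,4))
for n in("side","top"):
    cv2.imwrite(f"pics/{n}0.png",get_image(n)[:,:,::-1]); c=calibration(n)
    print(n,np.round(c["intrinsics"],1).tolist(),c["D"],np.round(c["pose"],3).tolist())
E
```

```text
pics
time 0.0
q [-1.4062  0.3339  0.0399  1.4663 -0.0134  1.3433 -0.0585]
qvel [ 0.0001 -0.0013  0.0006 -0.0013 -0.0016 -0.0017  0.0009]
joint_efforts [ 5.00000e-04 -6.58542e+01  1.36620e+00 -4.05566e+01  1.70000e-02
  1.25000e-02 -0.00000e+00]
position [0.1694 0.6271 0.2554]
ee_rot [-0.561   0.5618  0.4295 -0.4303]
wrist_force [-0.0317  0.3649  0.4009]
torque [ 0.0281  0.0063 -0.0158]
grip_width 0.0855
side [[435.4, 0.0, 324.2], [0.0, 435.4, 204.5], [0.0, 0.0, 1.0]] [0.02166728 0.         0.         0.         0.        ] [[-0.893, -0.239, 0.381, 0.241], [-0.45, 0.465, -0.762, 0.678], [0.005, -0.852, -0.523, 0.534], [0.0, 0.0, 0.0, 1.0]]
top [[495.9, 0.0, 313.2], [0.0, 495.9, 192.4], [0.0, 0.0, 1.0]] [-0.15944351  0.          0.          0.          0.        ] [[-0.005, -0.994, 0.109, 0.431], [-1.0, 0.006, 0.012, -0.016], [-0.013, -0.109, -0.994, 1.318], [0.0, 0.0, 0.0, 1.0]]
```

View pics/top0.png

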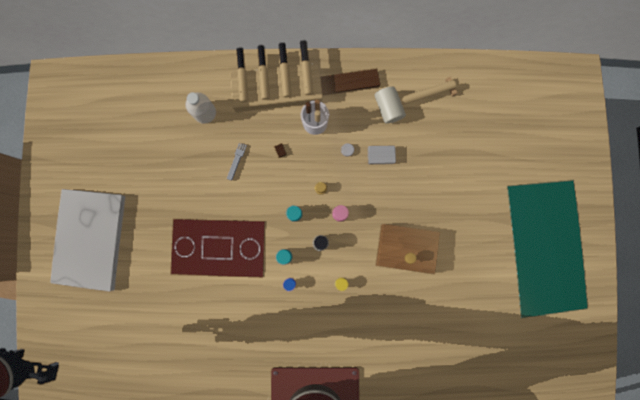

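View pics/side0.png

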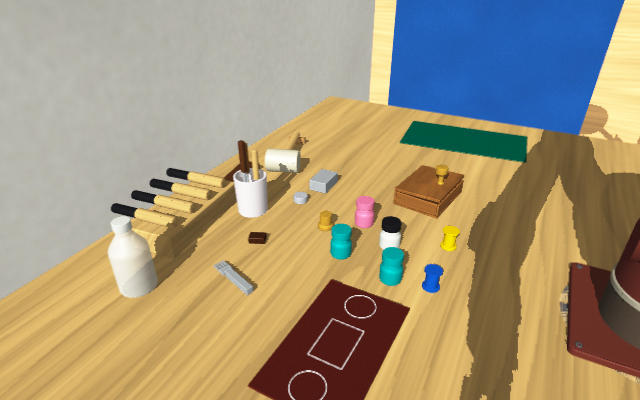

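The top view (image up = +x, image left = +y) shows:
- mat at (218,247), with the left ring at (184,247)
- case at (408,248), with its knob at (410,258)
- block at (382,155)
- chisel at (238,162)
- cup at (315,117)

Jar-shaped candidates in the top view are teal (294,213), teal (284,257), pink (340,213) and black-capped (321,242). In the side view the last one is a white body with a black cap at (390,232), so it fits the description. Brass candidates are the post at (321,187) and a grey disc at (348,150); the brass one is the anvil. Yellow and blue spools are distractors. I'll confirm these in enlarged crops.

```bash
cat > h.py <<'E'
import cv2,numpy as np
from cell import *
def proj(n,P):
    c=calibration(n);T=np.linalg.inv(np.array(c["pose"]))
    p,_=cv2.projectPoints(np.array(P,float).reshape(-1,3),cv2.Rodrigues(T[:3,:3])[0],T[:3,3],np.array(c["intrinsics"]),np.array(c["D"]))
    return p[:,0]
def ray(n,uv):
    c=calibration(n);T=np.array(c["pose"])
    u=cv2.undistortPoints(np.array(uv,float).reshape(-1,1,2),np.array(c["intrinsics"]),np.array(c["D"]))[:,0]
    d=np.c_[u,np.ones(len(u))]@T[:3,:3].T
    return T[:3,3],d
def plane(n,uv,z):
    o,d=ray(n,uv); return o+d*((z-o[2])/d[:,2])[:,None]
def tri(uvt,uvs):
    o1,d1=ray("top",[uvt]);o2,d2=ray("side",[uvs]);d1=d1[0]/np.linalg.norm(d1);d2=d2[0]/np.linalg.norm(d2)
    A=np.c_[d1,-d2];t=np.linalg.lstsq(A,o2-o1,rcond=None)[0]
    a=o1+d1*t[0];b=o2+d2*t[1];return (a+b)/2,np.linalg.norm(a-b)
E
python3 - <<'E'
import cv2
t=cv2.imread("pics/top0.png");s=cv2.imread("pics/side0.png")
cv2.imwrite("pics/c1.png",cv2.resize(t[130:300,160:450],None,fx=2.7,fy=2.7,interpolation=2))
cv2.imwrite("pics/c2.png",cv2.resize(s[150:310,210:480],None,fx=2.9,fy=2.9,interpolation=2))
E
```

```text
(no output)
```

View pics/c1.png

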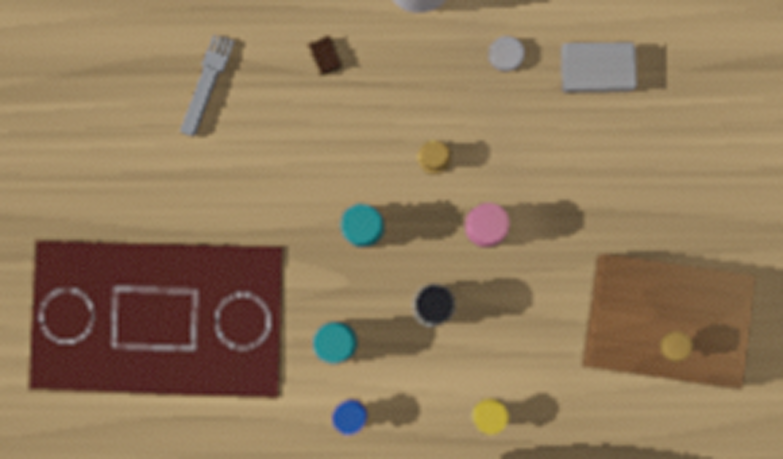

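View pics/c2.png

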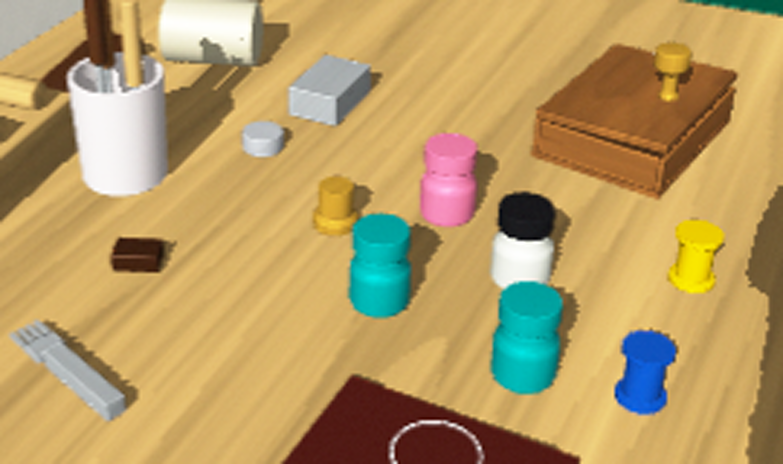

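The crops confirm it: the jar with the white body and black cap is at crop (434,304), the brass anvil with its foot at (434,155), and the chisel's teeth point up and to the right (far side). Next I measure them.

```bash
cat > m.py <<'E'
from h import *
def comp(mask,near):
    n,l,st,ce=cv2.connectedComponentsWithStats(mask.astype(np.uint8))
    i=1+np.argmin(np.linalg.norm(ce[1:]-near,axis=1)); return l==i,ce[i],st[i]
def contour(m):
    c,_=cv2.findContours(m.astype(np.uint8),cv2.RETR_EXTERNAL,cv2.CHAIN_APPROX_NONE); return max(c,key=cv2.contourArea)[:,0].astype(float)
def rect(m,z,n="top"):
    P=plane(n,contour(m),z)[:,:2]; (c,wh,a)=cv2.minAreaRect((P*1000).astype(np.float32))
    return np.round(c,1),np.round(wh,1),round(a,1)
E
python3 - <<'E'
from m import *
t=cv2.imread("pics/top0.png");hsv=cv2.cvtColor(t,cv2.COLOR_BGR2HSV).astype(int);H,S,V=hsv[...,0],hsv[...,1],hsv[...,2]
def sh(x,y): print((x,y),hsv[y,x].tolist())
for p in [(200,230),(382,155),(235,165),(321,187),(321,242),(408,235),(410,258),(250,180),(348,150)]: sh(*p)
E
```

```text
(200, 230) [1, 139, 81]
(382, 155) [0, 4, 145]
(235, 165) [111, 12, 148]
(321, 187) [20, 139, 161]
(321, 242) [120, 30, 42]
(408, 235) [15, 135, 119]
(410, 258) [20, 142, 154]
(250, 180) [19, 92, 172]
(348, 150) [150, 3, 153]
```

```bash
python3 - <<'E'
from m import *
t=cv2.imread("pics/top0.png");hsv=cv2.cvtColor(t,cv2.COLOR_BGR2HSV).astype(int);H,S,V=hsv[...,0],hsv[...,1],hsv[...,2]
# mat
m,c,s=comp((S>100)&(V<105)&((H<9)|(H>170)),(218,247)); mf=m.copy()
mm=np.zeros(m.shape,np.uint8);cv2.drawContours(mm,[contour(m).astype(np.int32)],-1,1,-1)
print("mat",rect(mm,.004),s)
w=(mm>0)&(S<110)&(V>100)
for near in [(184,247),(217,248),(250,249)]:
    k,c,s=comp(w,near);print("line",rect(k,.004),plane("top",[c],.004).round(4),s)
g=(S<45)&(V>105)
k,c,s=comp(g,(382,155));print("block",rect(k,.028),s, "c",plane("top",[c],.028).round(4))
k,c,s=comp(g,(238,162));print("chisel",rect(k,.012),s,"c",plane("top",[c],.012).round(4))
P=plane("top",contour(k),.012)[:,:2]; print("ends",P[P[:,0].argmax()],P[P[:,0].argmin()])
k,c,s=comp(V<65,(321,242));print("jar",rect(k,.06),s)
b=(S>125)&(H>16)&(H<24)&(V>115)
k,c,s=comp(b,(321,187));print("anvil",rect(k,.034),s,plane("top",[c],.034))
k,c,s=comp(b,(410,258));print("knob",rect(k,.08),s)
w=(H<17)&(S>100)&(V>80)&(V<145)
k,c,s=comp(w,(408,245));print("lid",rect(k,.042),s)
s=cv2.imread("pics/side0.png");cv2.imwrite("pics/c3.png",np.hstack([cv2.resize(t[165:310,370:450],(400,600)),]))
# side
h=cv2.cvtColor(s,cv2.COLOR_BGR2HSV).astype(int)
for p in [(390,224),(326,215),(443,170)]:print(h[p[1],p[0]])
E
```

```text
mat (array([429.8, 256.5]), array([247.3, 145.3]), 88.5) [ 171  220   94   57 3415]
line (array([427.4, 351.2]), array([54.7, 42.2]), 41.1) [[0.4242 0.3529 0.004 ]] [174 237  20  21  83]
line (array([430., 257.]), array([61.2, 86.5]), 0.0) [[0.4292 0.2587 0.004 ]] [201 236  33  24 236]
line (array([426.8, 170.2]), array([56.5, 54.4]), 45.3) [[0.4274 0.1682 0.004 ]] [239 238  22  22 125]
block (array([ 672.9, -181.4]), array([72.1, 45.7]), 89.8) [368 146  28  18 490] c [[ 0.6728 -0.1808  0.028 ]]
chisel (array([660.2, 208.4]), array([ 21.9, 102.9]), 69.1) [227 144  20  36 222] c [[0.665  0.2068 0.012 ]]
ends [0.7075951  0.20205556] [0.61244676 0.22227134]
jar (array([442.2, -19.8]), array([30.3, 32.8]), 89.7) [315 236  13  14 143]
anvil (array([585.3, -18.2]), array([26.1, 28.9]), 89.6) [315 182  11  12  96] [[ 0.58518295 -0.01838683  0.034     ]]
knob (array([ 402.8, -240.1]), array([27.7, 27.3]), 89.2) [404 252  12  12 112]
lid (array([ 425.8, -243.1]), array([155.6, 110.2]), 80.9) [ 376  224   64   50 2402]
[140  67  23]
[ 20 196 193]
[ 21 194 221]
```

```bash
cat >> h.py <<'E'
from scipy.spatial.transform import Rotation as R_
def tool():
    s=sense();w,x,y,z=s["ee_rot"];R=R_.from_quat([x,y,z,w]).as_matrix();return np.array(s["position"]),R,s
def plan(target,jaw=None,flip=None):
    """target: world TCP xyz; jaw: world angle (deg) of jaw axis. prints slide (cm) and spin(deg)"""
    p,R,s=tool()
    print("slide",np.round(R.T@(np.array(target)-p)*100,2),end=" ")
    a=np.degrees(np.arctan2(R[1,0],R[0,0]))
    if jaw is not None:
        d=(jaw-a+90)%180-90  # about world z
        print("spin",round(-d,1),"or",round(-d+np.sign(d)*180,1),end=" ")
    print("| jaw now",round(a,1),"q7",round(s["q"][6],2),"pos",p.round(4),"t",round(s["time"],2))
E
python3 - <<'E'
from m import *
import cell
print([n for n in dir(cell) if not n.startswith("_")])
print("overhang",getattr(cell,"finger_overhang",None))
p,R,s=tool();print(R.round(3))
sd=cv2.imread("pics/side0.png");h=cv2.cvtColor(sd,cv2.COLOR_BGR2HSV).astype(int);H,S,V=h[...,0],h[...,1],h[...,2]
for n,P in dict(jar=[.4422,-.0198,.06],anvil=[.585,-.018,.034],knob=[.4028,-.2401,.08],block=[.673,-.181,.028],mat=[.43,.2567,.004],lring=[.432,.3445,.004],rring=[.427,.1685,.004]).items(): print(n,proj("side",P).round(1))
k,c,s_=comp((V<50),(390,224));print("cap",c,s_)
k,c,s_=comp((S>150)&(H>17)&(H<24),(326,220));print("anv",c,s_)
k,c,s_=comp((S>150)&(H>17)&(H<24),(443,172));print("knob",c,s_)
x0=300
cv2.imwrite("pics/c4.png",cv2.resize(sd[155:225,385:475],None,fx=8,fy=8,interpolation=2))
E
```

```text
['Unreachable', 'calibration', 'finger_overhang', 'finish_job', 'get_image', 'sense']
overhang 0.025
[[ 0.261 -0.    -0.965]
 [ 0.965 -0.001  0.261]
 [-0.001 -1.    -0.   ]]
jar [[391.3 220.3]]
anvil [[325.8 213.9]]
knob [[440.4 170. ]]
block [[323.4 175.6]]
mat [[336.  341.4]]
lring [[307.5 385.8]]
rring [[360.  305.1]]
cap [391.04230769 224.42692308] [382 217  19  16 260]
anv [325.11067194 220.93675889] [318 211  16  21 253]
knob [441.21965318 172.67630058] [436 164  13  21 173]
```

View pics/c4.png

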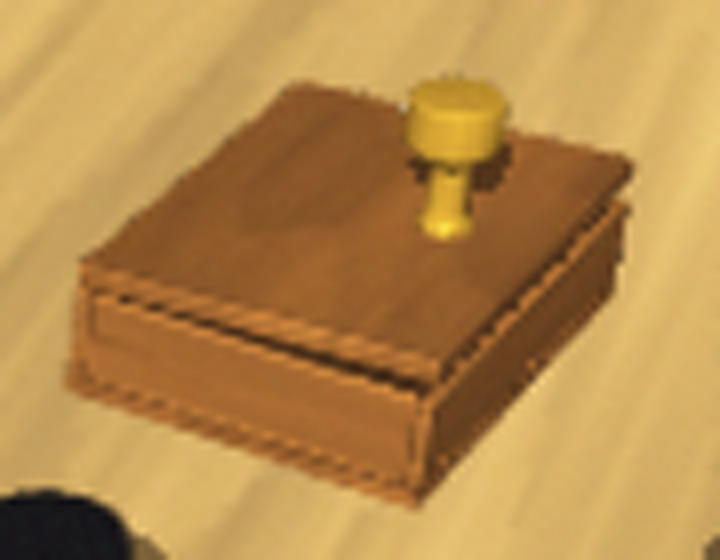

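Both views agree to within a few px, and the sizes fit. I'll go for the block first.

```bash
python3 -c "
from h import *
plan([.673,-.181,.2],0)"
```

```text
slide [-64.88   5.65 -69.69] spin 74.9 or -105.1 | jaw now 74.9 q7 -0.06 pos [0.1694 0.6271 0.2555] t 0.1
```

```bash
python3 -m inch '[{"claw":0.6,"slide":[-64.9,5.6,-69.7],"spin":75},{"claw":0.6,"slide":[-64.9,5.6,-69.7],"spin":75},{"claw":0.6,"slide":[-64.9,5.6,-69.7],"spin":75},{"claw":0.6,"slide":[-64.9,5.6,-69.7],"spin":75},{"claw":0.6,"slide":[-64.9,5.6,-69.7],"spin":75},{"claw":0.6,"slide":[-64.9,5.6,-69.7],"spin":75},{"claw":0.6,"slide":[-64.9,5.6,-69.7],"spin":75},{"claw":0.6,"slide":[-64.9,5.6,-69.7],"spin":75},{"claw":0.6,"slide":[-64.9,5.6,-69.7],"spin":75},{"claw":0.6,"slide":[-64.9,5.6,-69.7],"spin":75},{"claw":0.6,"slide":[-64.9,5.6,-69.7],"spin":75},{"claw":0.6,"slide":[-64.9,5.6,-69.7],"spin":75},{"claw":0.6,"slide":[-64.9,5.6,-69.7],"spin":75},{"claw":0.6,"slide":[-64.9,5.6,-69.7],"spin":75},{"claw":0.6,"slide":[-64.9,5.6,-69.7],"spin":75},{"claw":0.6,"slide":[-64.9,5.6,-69.7],"spin":75},{"claw":0.6,"slide":[-64.9,5.6,-69.7],"spin":75},{"claw":0.6,"slide":[-64.9,5.6,-69.7],"spin":75},{"claw":0.6,"slide":[-64.9,5.6,-69.7],"spin":75},{"claw":0.6,"slide":[-64.9,5.6,-69.7],"spin":75}]'; python3 -c "
from h import *
plan([.673,-.181,.2],0)"
```

```text
time: 1.77
position: [0.6101, -0.0802, 0.207]
ee_rot: [0.707, -0.707, 0.001, -0.0]
wrist_force: [0.5, 0.5, 0.4]
grip_width: 0.068
slide [  6.3    0.69 -10.08] spin -0.1 or 179.9 | jaw now -0.1 q7 0.26 pos [ 0.6101 -0.0802  0.207 ] t 1.77
```

```bash
python3 -m inch '[{"claw":0.6,"slide":[6.3,0.7,-10.1],"spin":0},{"claw":0.6,"slide":[6.3,0.7,-10.1],"spin":0},{"claw":0.6,"slide":[6.3,0.7,-10.1],"spin":0},{"claw":0.6,"slide":[6.3,0.7,-10.1],"spin":0},{"claw":0.6,"slide":[6.3,0.7,-10.1],"spin":0},{"claw":0.6,"slide":[6.3,4,-10.1],"spin":0},{"claw":0.6,"slide":[6.3,8,-10.1],"spin":0},{"claw":0.6,"slide":[6.3,11,-10.1],"spin":0},{"claw":0.6,"slide":[6.3,13,-10.1],"spin":0},{"claw":0.6,"slide":[6.3,13,-10.1],"spin":0},{"claw":0.6,"slide":[6.3,13,-10.1],"spin":0},{"claw":0.6,"slide":[6.3,13,-10.1],"spin":0}]'; python3 - <<'E'
from h import *
plan([.673,-.181,.03],0)
t=get_image("top")[:,:,::-1];s=get_image("side")[:,:,::-1]
cv2.imwrite("pics/g1.png",np.hstack([cv2.resize(t[100:220,320:440],(390,390),interpolation=2),cv2.resize(s[110:230,260:380],(390,390),interpolation=2)]))
E
```

```text
time: 2.77
position: [0.6731, -0.1792, 0.0793]
ee_rot: [-0.707, 0.707, 0.0, 0.001]
wrist_force: [0.3, -0.1, 0.5]
grip_width: 0.0683
slide [-0.02  4.93 -0.18] spin -0.1 or 179.9 | jaw now -0.1 q7 0.5 pos [ 0.6731 -0.1792  0.0793] t 2.77
```

View pics/g1.png

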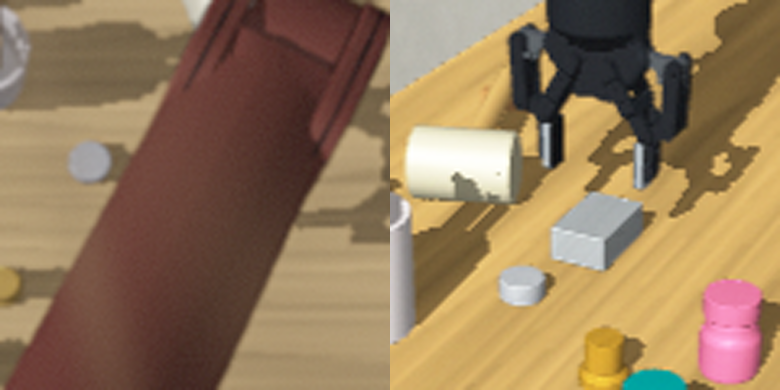

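The side view shows the open fingers straddling the block, centred over it, with the hammer head clear. I'll descend and grip.

```bash
python3 -m inch '[{"claw":0.6,"slide":[0,2,-0.2],"spin":0},{"claw":0.6,"slide":[0,4,-0.2],"spin":0},{"claw":0.6,"slide":[0,4.9,-0.2],"spin":0},{"claw":0.6,"slide":[0,4.9,-0.2],"spin":0},{"claw":-0.1,"slide":[0,4.9,-0.2],"spin":0},{"claw":-0.1,"slide":[0,4.9,-0.2],"spin":0},{"claw":-0.1,"slide":[0,4.9,-0.2],"spin":0},{"claw":-0.1,"slide":[0,4.9,-0.2],"spin":0},{"claw":-0.1,"slide":[0,4.9,-0.2],"spin":0},{"claw":-0.1,"slide":[0,4.9,-0.2],"spin":0},{"claw":-0.1,"slide":[0,4.9,-0.2],"spin":0},{"claw":-0.1,"slide":[0,4.9,-0.2],"spin":0}]' 80; python3 -m inch '[{"claw":-0.2,"slide":[0,-1,0],"spin":0},{"claw":-0.2,"slide":[0,-3,0],"spin":0},{"claw":-0.2,"slide":[0,-6,0],"spin":0},{"claw":-0.2,"slide":[0,-9,0],"spin":0},{"claw":-0.2,"slide":[0,-12,0],"spin":0},{"claw":-0.2,"slide":[0,-12,0],"spin":0},{"claw":-0.2,"slide":[0,-12,0],"spin":0}]' 80; python3 -c "
from h import *
plan([.4298,.2567,.15],-1.5)"
```

```text
time: 3.87
position: [0.6735, -0.1821, 0.0306]
ee_rot: [-0.707, 0.707, 0.0, 0.002]
wrist_force: [0.3, -0.6, 6.4]
grip_width: 0.0442
time: 4.45
position: [0.6726, -0.1819, 0.1499]
ee_rot: [-0.707, 0.707, 0.0, 0.002]
wrist_force: [-0.2, -0.2, -9.1]
grip_width: 0.0442
slide [-24.38  -0.08  43.81] spin 1.4 or -178.6 | jaw now -0.1 q7 0.47 pos [ 0.6726 -0.1819  0.1499] t 4.45
```

```bash
python3 -m inch '[{"claw":-0.2,"slide":[-24.4,0,43.9],"spin":1.4},{"claw":-0.2,"slide":[-24.4,0,43.9],"spin":1.4},{"claw":-0.2,"slide":[-24.4,0,43.9],"spin":1.4},{"claw":-0.2,"slide":[-24.4,0,43.9],"spin":1.4},{"claw":-0.2,"slide":[-24.4,0,43.9],"spin":1.4},{"claw":-0.2,"slide":[-24.4,0,43.9],"spin":1.4},{"claw":-0.2,"slide":[-24.4,0,43.9],"spin":1.4},{"claw":-0.2,"slide":[-24.4,0,43.9],"spin":1.4},{"claw":-0.2,"slide":[-24.4,0,43.9],"spin":1.4},{"claw":-0.2,"slide":[-24.4,0,43.9],"spin":1.4},{"claw":-0.2,"slide":[-24.4,0,43.9],"spin":1.4},{"claw":-0.2,"slide":[-24.4,0,43.9],"spin":1.4},{"claw":-0.2,"slide":[-24.4,0,43.9],"spin":1.4},{"claw":-0.2,"slide":[-24.4,0,43.9],"spin":1.4},{"claw":-0.2,"slide":[-24.4,0,43.9],"spin":1.4},{"claw":-0.2,"slide":[-24.4,4,43.9],"spin":1.4},{"claw":-0.2,"slide":[-24.4,7,43.9],"spin":1.4},{"claw":-0.2,"slide":[-24.4,8,43.9],"spin":1.4},{"claw":-0.2,"slide":[-24.4,8,43.9],"spin":1.4},{"claw":-0.2,"slide":[-24.4,8,43.9],"spin":1.4}]'; python3 - <<'E'
from h import *
plan([.4298,.2567,.035],-1.5)
t=get_image("top")[:,:,::-1];s=get_image("side")[:,:,::-1]
cv2.imwrite("pics/g2.png",np.hstack([cv2.resize(t[180:320,140:280],(390,390),interpolation=2),cv2.resize(s[240:400,240:400],(390,390),interpolation=2)]))
E
```

```text
time: 6.12
position: [0.4296, 0.2567, 0.0686]
ee_rot: [-0.707, 0.708, -0.01, 0.01]
wrist_force: [0.5, -0.4, -7.3]
grip_width: 0.0443
slide [0.02 3.36 0.01] spin -0.1 or 179.9 | jaw now -1.6 q7 -0.5 pos [0.4296 0.2567 0.0686] t 6.12
```

View pics/g2.png

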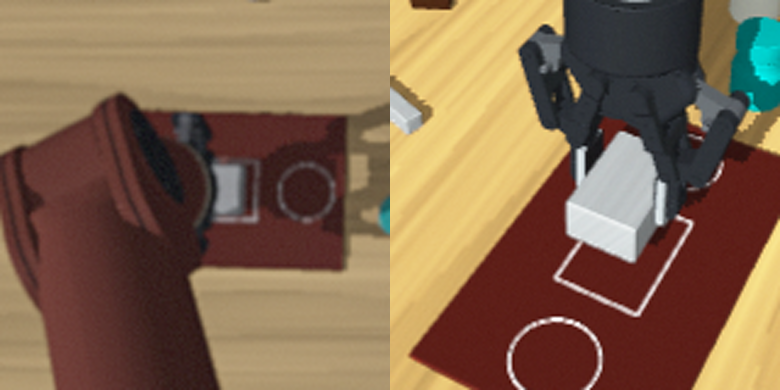

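The block is held level above the rectangle. I'll lower it, release and retreat.

```bash
python3 -m inch '[{"claw":-0.2,"slide":[0,1.5,0],"spin":0},{"claw":-0.2,"slide":[0,2.5,0],"spin":0},{"claw":-0.2,"slide":[0,3.0,0],"spin":0},{"claw":-0.2,"slide":[0,3.4,0],"spin":0},{"claw":-0.2,"slide":[0,3.4,0],"spin":0},{"claw":0.4,"slide":[0,3.4,0],"spin":0},{"claw":0.4,"slide":[0,3.4,0],"spin":0},{"claw":0.4,"slide":[0,3.4,0],"spin":0},{"claw":0.4,"slide":[0,3.4,0],"spin":0},{"claw":0.4,"slide":[0,0,0],"spin":0},{"claw":0.4,"slide":[0,-4,0],"spin":0},{"claw":0.4,"slide":[0,-8,0],"spin":0},{"claw":0.4,"slide":[0,-12,0],"spin":0}]'; python3 -c "
from h import *
plan([.585,-.0183,.15],0)"
```

```text
time: 7.3
position: [0.4291, 0.2573, 0.1904]
ee_rot: [-0.707, 0.707, -0.009, 0.01]
wrist_force: [0.9, 2.1, -0.5]
grip_width: 0.0594
slide [ 16.33   4.05 -27.13] spin -1.6 or 178.4 | jaw now -1.6 q7 -0.61 pos [0.4291 0.2573 0.1904] t 7.3
```

```bash
python3 -m inch '[{"claw":0.15,"slide":[16.3,4,-27.1],"spin":-1.6},{"claw":0.15,"slide":[16.3,4,-27.1],"spin":-1.6},{"claw":0.15,"slide":[16.3,4,-27.1],"spin":-1.6},{"claw":0.15,"slide":[16.3,4,-27.1],"spin":-1.6},{"claw":0.15,"slide":[16.3,4,-27.1],"spin":-1.6},{"claw":0.15,"slide":[16.3,4,-27.1],"spin":-1.6},{"claw":0.15,"slide":[16.3,4,-27.1],"spin":-1.6},{"claw":0.15,"slide":[16.3,4,-27.1],"spin":-1.6},{"claw":0.15,"slide":[16.3,4,-27.1],"spin":-1.6},{"claw":0.15,"slide":[16.3,4,-27.1],"spin":-1.6},{"claw":0.15,"slide":[16.3,4,-27.1],"spin":-1.6},{"claw":0.15,"slide":[16.3,8,-27.1],"spin":-1.6},{"claw":0.15,"slide":[16.3,10.5,-27.1],"spin":-1.6},{"claw":0.15,"slide":[16.3,10.5,-27.1],"spin":-1.6},{"claw":0.15,"slide":[16.3,10.5,-27.1],"spin":-1.6}]' 40; python3 - <<'E'
from m import *
plan([.585,-.0183,.036],0)
s=get_image("side")[:,:,::-1];t=get_image("top")[:,:,::-1]
cv2.imwrite("pics/g3.png",np.hstack([cv2.resize(t[180:320,140:280],(390,390),interpolation=2),cv2.resize(s[140:260,260:380],(390,390),interpolation=2)]))
E
```

```text
time: 8.55
position: [0.584, -0.016, 0.0832]
ee_rot: [0.707, -0.707, -0.0, 0.002]
wrist_force: [0.1, -0.1, -0.5]
grip_width: 0.0494
slide [ 0.11  4.71 -0.23] spin 0.2 or -179.8 | jaw now 0.2 q7 0.24 pos [ 0.584  -0.016   0.0832] t 8.55
```

View pics/g3.png

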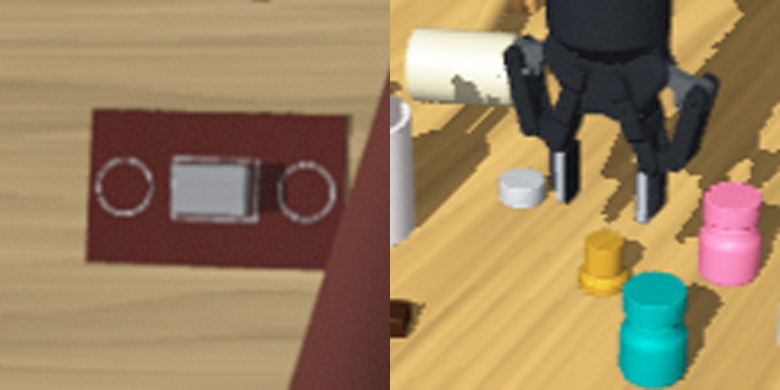

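The block sits in the rectangle and the fingers straddle the anvil. I'll grasp the anvil and measure the block at the same time.

```bash
python3 -m inch '[{"claw":0.15,"slide":[0.1,2,-0.2],"spin":0},{"claw":0.15,"slide":[0.1,4,-0.2],"spin":0},{"claw":0.15,"slide":[0.1,4.7,-0.2],"spin":0},{"claw":0.15,"slide":[0.1,4.7,-0.2],"spin":0},{"claw":-0.5,"slide":[0.1,4.7,-0.2],"spin":0},{"claw":-0.5,"slide":[0.1,4.7,-0.2],"spin":0},{"claw":-0.5,"slide":[0.1,4.7,-0.2],"spin":0},{"claw":-0.5,"slide":[0.1,4.7,-0.2],"spin":0},{"claw":-0.5,"slide":[0.1,4.7,-0.2],"spin":0},{"claw":-0.5,"slide":[0.1,4.7,-0.2],"spin":0},{"claw":-0.5,"slide":[0.1,3.5,-0.2],"spin":0},{"claw":-0.5,"slide":[0.1,1,-0.2],"spin":0},{"claw":-0.5,"slide":[0.1,-3,-0.2],"spin":0},{"claw":-0.5,"slide":[0.1,-7,-0.2],"spin":0},{"claw":-0.5,"slide":[0.1,-7,-0.2],"spin":0}]' 40; python3 - <<'E'
from m import *
t=get_image("top")[:,:,::-1].copy();hsv=cv2.cvtColor(t,cv2.COLOR_BGR2HSV).astype(int);H,S,V=hsv[...,0],hsv[...,1],hsv[...,2]
k,c,s=comp((S<60)&(V>115),(217,246));print("block",rect(k,.032),s,plane("top",[c],.032))
sd=get_image("side")[:,:,::-1]
cv2.imwrite("pics/g4.png",np.hstack([cv2.resize(t[180:320,140:280],(390,390),interpolation=2),cv2.resize(sd[140:260,260:380],(390,390),interpolation=2)]))
plan([.4298,.2567,.16],-1.5)
E
```

```text
time: 9.9
position: [0.5897, -0.0206, 0.1621]
ee_rot: [0.708, -0.707, -0.004, -0.004]
wrist_force: [2.0, -0.1, -0.1]
grip_width: 0.0241
block (array([430. , 252.4]), array([59.8, 82.3]), 0.1) [201 236  32  24 582] [[0.42843402 0.25722699 0.032     ]]
slide [-15.69  -0.41  27.64] spin 1.6 or -178.4 | jaw now 0.1 q7 0.19 pos [ 0.5871 -0.0194  0.1562] t 10.0
```

View pics/g4.png

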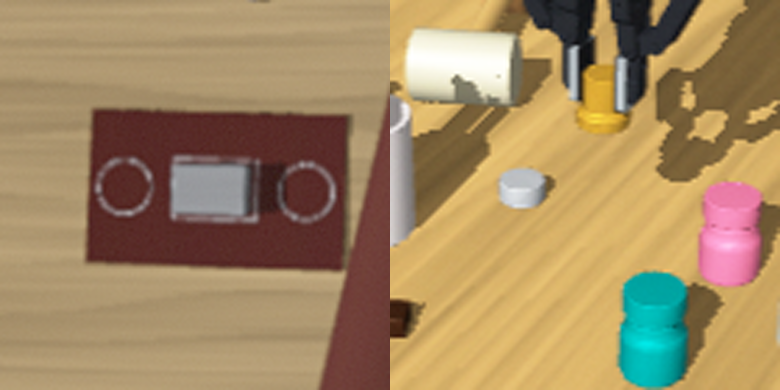

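```bash
python3 -m inch '[{"claw":-0.5,"slide":[-15.7,0,27.7],"spin":1.6},{"claw":-0.5,"slide":[-15.7,0,27.7],"spin":1.6},{"claw":-0.5,"slide":[-15.7,0,27.7],"spin":1.6},{"claw":-0.5,"slide":[-15.7,0,27.7],"spin":1.6},{"claw":-0.5,"slide":[-15.7,0,27.7],"spin":1.6},{"claw":-0.5,"slide":[-15.7,0,27.7],"spin":1.6},{"claw":-0.5,"slide":[-15.7,0,27.7],"spin":1.6},{"claw":-0.5,"slide":[-15.7,0,27.7],"spin":1.6},{"claw":-0.5,"slide":[-15.7,0,27.7],"spin":1.6},{"claw":-0.5,"slide":[-15.7,0,27.7],"spin":1.6},{"claw":-0.5,"slide":[-15.7,3,27.7],"spin":1.6},{"claw":-0.5,"slide":[-15.7,6,27.7],"spin":1.6},{"claw":-0.5,"slide":[-15.7,6,27.7],"spin":1.6},{"claw":-0.5,"slide":[-15.7,6,27.7],"spin":1.6},{"claw":-0.5,"slide":[-15.7,6,27.7],"spin":1.6}]'; python3 - <<'E'
from m import *
plan([.4296,.2573,.069],-1.5)
s=get_image("side")[:,:,::-1]
cv2.imwrite("pics/g5.png",cv2.resize(s[240:400,240:420],None,fx=4,fy=3.7,interpolation=2))
E
```

```text
time: 11.25
position: [0.4293, 0.2566, 0.0944]
ee_rot: [-0.707, 0.707, -0.01, 0.01]
wrist_force: [0.6, -0.0, 0.0]
grip_width: 0.0237
slide [0.02 2.54 0.07] spin -0.1 or 179.9 | jaw now -1.6 q7 -0.51 pos [0.4293 0.2566 0.0944] t 11.25
```

View pics/g5.png

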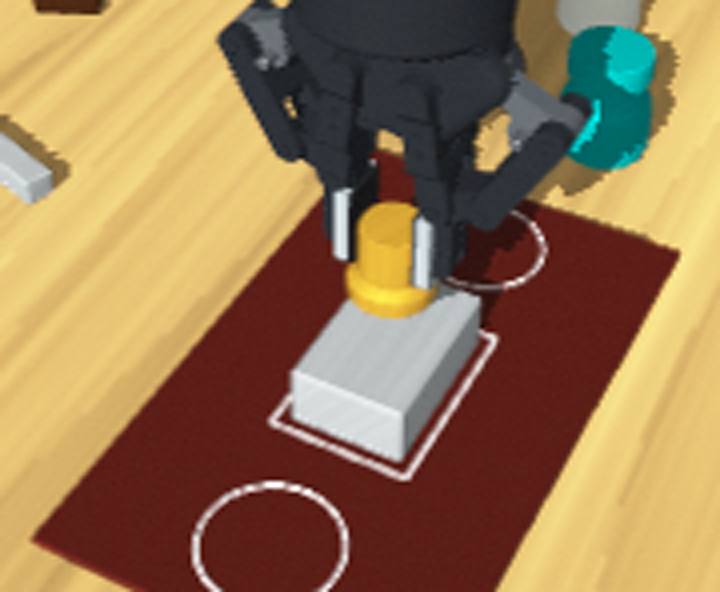

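The anvil hangs upright above the middle of the block, which lies within its rectangle. I'll lower it and let go.

```bash
python3 -m inch '[{"claw":-0.5,"slide":[0,1.2,0.1],"spin":0},{"claw":-0.5,"slide":[0,2,0.1],"spin":0},{"claw":-0.5,"slide":[0,2.5,0.1],"spin":0},{"claw":-0.5,"slide":[0,2.5,0.1],"spin":0},{"claw":-0.5,"slide":[0,2.5,0.1],"spin":0},{"claw":0,"slide":[0,2.5,0.1],"spin":0},{"claw":0,"slide":[0,2.5,0.1],"spin":0},{"claw":0,"slide":[0,2.5,0.1],"spin":0},{"claw":0,"slide":[0,2.5,0.1],"spin":0},{"claw":0,"slide":[0,0,0.1],"spin":0},{"claw":0,"slide":[0,-3,0.1],"spin":0},{"claw":0,"slide":[0,-7,0.1],"spin":0}]'; python3 -c "
from h import *
plan([.4422,-.0198,.15],0)"
```

```text
time: 12.3
position: [0.4273, 0.2572, 0.1626]
ee_rot: [-0.706, 0.708, -0.01, 0.009]
wrist_force: [-0.6, 1.8, 0.4]
grip_width: 0.0426
slide [  2.23   1.36 -27.64] spin -1.5 or 178.5 | jaw now -1.5 q7 -0.58 pos [0.4273 0.2572 0.1626] t 12.3
```

```bash
python3 -m inch '[{"claw":0.55,"slide":[2.2,0,-27.6],"spin":-1.5},{"claw":0.55,"slide":[2.2,0,-27.6],"spin":-1.5},{"claw":0.55,"slide":[2.2,0,-27.6],"spin":-1.5},{"claw":0.55,"slide":[2.2,0,-27.6],"spin":-1.5},{"claw":0.55,"slide":[2.2,0,-27.6],"spin":-1.5},{"claw":0.55,"slide":[2.2,0,-27.6],"spin":-1.5},{"claw":0.55,"slide":[2.2,0,-27.6],"spin":-1.5},{"claw":0.55,"slide":[2.2,0,-27.6],"spin":-1.5},{"claw":0.55,"slide":[2.2,0,-27.6],"spin":-1.5},{"claw":0.55,"slide":[2.2,2,-27.6],"spin":-1.5},{"claw":0.55,"slide":[2.2,5,-27.6],"spin":-1.5},{"claw":0.55,"slide":[2.2,6,-27.6],"spin":-1.5},{"claw":0.55,"slide":[2.2,6,-27.6],"spin":-1.5}]'; python3 - <<'E'
from m import *
plan([.4422,-.0198,.031],0)
t=get_image("top")[:,:,::-1].copy();hsv=cv2.cvtColor(t,cv2.COLOR_BGR2HSV).astype(int);H,S,V=hsv[...,0],hsv[...,1],hsv[...,2]
g=((S<60)&(V>105)).astype(np.uint8);k,c,s=comp(cv2.morphologyEx(g,cv2.MORPH_OPEN,np.ones((4,4))),(217,246));print("block",rect(k,.032),s)
b=(S>125)&(H>16)&(H<24)&(V>115)
k,c,s=comp(b,(213,245));print("anvil",c,s,plane("top",[c],.066))
sd=get_image("side")[:,:,::-1]
cv2.imwrite("pics/g6.png",np.hstack([cv2.resize(t[180:320,140:280],(390,390),interpolation=2),cv2.resize(sd[140:280,300:440],(390,390),interpolation=2)]))
E
```

```text
time: 13.38
position: [0.4414, -0.0171, 0.1012]
ee_rot: [-0.706, 0.708, -0.001, -0.002]
wrist_force: [-0.8, 0.6, -0.4]
grip_width: 0.0664
slide [ 0.1   7.02 -0.25] spin 0.1 or -179.9 | jaw now 0.1 q7 0.02 pos [ 0.4414 -0.0171  0.1012] t 13.38
block (array([444.3, 237.9]), array([10.4, 31.7]), 0.0) [216 240  13   5  57]
anvil [212.2027027  248.09459459] [208 243   9  11  74] [[0.42850872 0.25618072 0.066     ]]
```

View pics/g6.png

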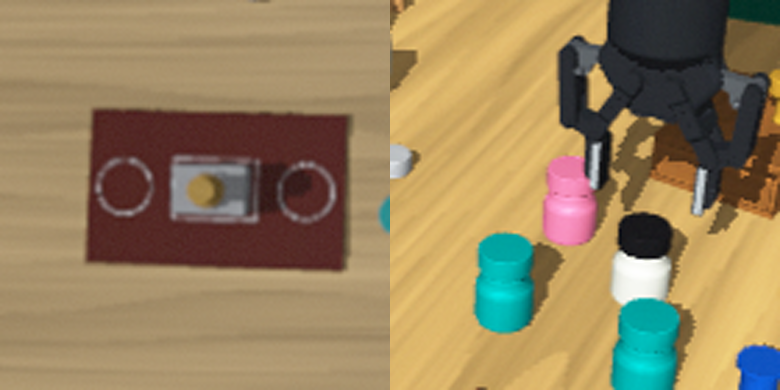

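The anvil stands at (0.4285, 0.2562), in the middle of the block. The fingers straddle the white jar, so I'll grasp it.

```bash
python3 -m inch '[{"claw":0.55,"slide":[0.1,3,-0.25],"spin":0},{"claw":0.55,"slide":[0.1,5,-0.25],"spin":0},{"claw":0.55,"slide":[0.1,6.5,-0.25],"spin":0},{"claw":0.55,"slide":[0.1,7,-0.25],"spin":0},{"claw":0.55,"slide":[0.1,7,-0.25],"spin":0},{"claw":-0.2,"slide":[0.1,7,-0.25],"spin":0},{"claw":-0.2,"slide":[0.1,7,-0.25],"spin":0},{"claw":-0.2,"slide":[0.1,7,-0.25],"spin":0},{"claw":-0.2,"slide":[0.1,7,-0.25],"spin":0},{"claw":-0.2,"slide":[0.1,7,-0.25],"spin":0},{"claw":-0.2,"slide":[0.1,7,-0.25],"spin":0},{"claw":-0.2,"slide":[0.1,7,-0.25],"spin":0}]' 30;  python3 -m inch '[{"claw":-0.2,"slide":[0,-1,0],"spin":0},{"claw":-0.2,"slide":[0,-3,0],"spin":0},{"claw":-0.2,"slide":[0,-6,0],"spin":0},{"claw":-0.2,"slide":[0,-9,0],"spin":0},{"claw":-0.2,"slide":[0,-13,0],"spin":0},{"claw":-0.2,"slide":[0,-15,0],"spin":0},{"claw":-0.2,"slide":[0,-15,0],"spin":0},{"claw":-0.2,"slide":[0,-15,0],"spin":0}]'; python3 - <<'E'
from m import *
plan([.432,.345,.18],0)
sd=get_image("side")[:,:,::-1]
cv2.imwrite("pics/g7.png",cv2.resize(sd[60:260,280:520],None,fx=2.8,fy=2.8,interpolation=2))
E
```

```text
time: 14.48
position: [0.4451, -0.0203, 0.0348]
ee_rot: [0.708, -0.707, -0.001, -0.001]
wrist_force: [-2.5, -0.5, 8.0]
grip_width: 0.0409
time: 15.15
position: [0.445, -0.0202, 0.1848]
ee_rot: [0.708, -0.706, -0.001, -0.001]
wrist_force: [-1.2, 1.1, -1.1]
grip_width: 0.0407
slide [-1.3   0.6  36.52] spin 0.0 or -180.0 | jaw now 0.0 q7 -0.15 pos [ 0.445  -0.0202  0.1848] t 15.15
```

View pics/g7.png

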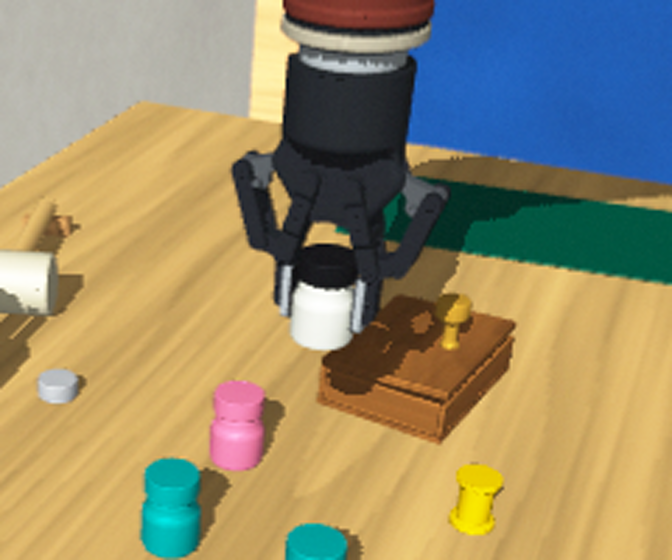

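The jar is held upright, clear of everything. I'll carry it to the left ring.

```bash
python3 -m inch '[{"claw":-0.2,"slide":[-1.3,0,36.5],"spin":0},{"claw":-0.2,"slide":[-1.3,0,36.5],"spin":0},{"claw":-0.2,"slide":[-1.3,0,36.5],"spin":0},{"claw":-0.2,"slide":[-1.3,0,36.5],"spin":0},{"claw":-0.2,"slide":[-1.3,0,36.5],"spin":0},{"claw":-0.2,"slide":[-1.3,0,36.5],"spin":0},{"claw":-0.2,"slide":[-1.3,0,36.5],"spin":0},{"claw":-0.2,"slide":[-1.3,0,36.5],"spin":0},{"claw":-0.2,"slide":[-1.3,0,36.5],"spin":0},{"claw":-0.2,"slide":[-1.3,0,36.5],"spin":0},{"claw":-0.2,"slide":[-1.3,0,36.5],"spin":0},{"claw":-0.2,"slide":[-1.3,4,36.5],"spin":0},{"claw":-0.2,"slide":[-1.3,8,36.5],"spin":0},{"claw":-0.2,"slide":[-1.3,11,36.5],"spin":0},{"claw":-0.2,"slide":[-1.3,11,36.5],"spin":0},{"claw":-0.2,"slide":[-1.3,11,36.5],"spin":0}]'; python3 - <<'E'
from m import *
plan([.432,.345,.039],0)
sd=get_image("side")[:,:,::-1];t=get_image("top")[:,:,::-1]
cv2.imwrite("pics/g8.png",np.hstack([cv2.resize(t[180:320,140:280],(390,390),interpolation=2),cv2.resize(sd[220:400,240:420],(390,390),interpolation=2)]))
E
```

```text
time: 16.53
position: [0.4309, 0.3419, 0.0721]
ee_rot: [-0.706, 0.709, -0.002, 0.0]
wrist_force: [0.3, -0.1, -0.4]
grip_width: 0.0407
slide [0.12 3.31 0.33] spin -0.1 or 179.9 | jaw now -0.1 q7 -0.53 pos [0.4309 0.3419 0.0721] t 16.53
```

View pics/g8.png

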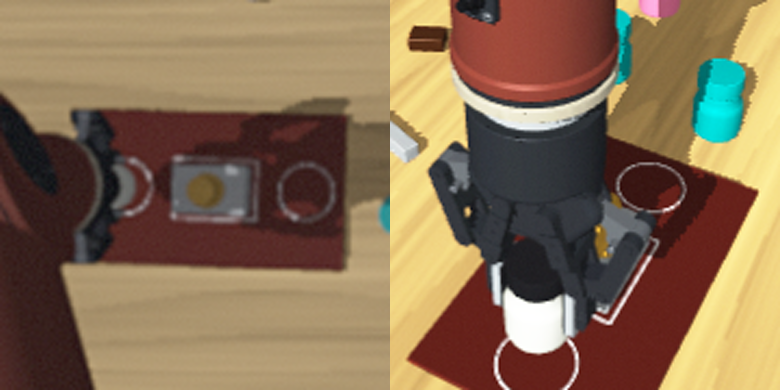

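```bash
python3 -m inch '[{"claw":-0.2,"slide":[0.1,1.5,0.3],"spin":0},{"claw":-0.2,"slide":[0.1,2.5,0.3],"spin":0},{"claw":-0.2,"slide":[0.1,3,0.3],"spin":0},{"claw":-0.2,"slide":[0.1,3.4,0.3],"spin":0},{"claw":-0.2,"slide":[0.1,3.4,0.3],"spin":0}]'; python3 -m inch '[{"claw":0.4,"slide":[0,0,0],"spin":0},{"claw":0.4,"slide":[0,0,0],"spin":0},{"claw":0.4,"slide":[0,0,0],"spin":0},{"claw":0.4,"slide":[0,0,0],"spin":0},{"claw":0.4,"slide":[0,-2,0],"spin":0},{"claw":0.4,"slide":[0,-5,0],"spin":0},{"claw":0.4,"slide":[0,-9,0],"spin":0},{"claw":0.4,"slide":[0,-13,0],"spin":0},{"claw":0.4,"slide":[0,-13,0],"spin":0}]'; python3 - <<'E'
from m import *
# chisel: handle axis
t=cv2.imread("pics/top0.png");hsv=cv2.cvtColor(t,cv2.COLOR_BGR2HSV).astype(int);H,S,V=hsv[...,0],hsv[...,1],hsv[...,2]
k,c,s=comp((S<45)&(V>105),(238,162))
yx=np.argwhere(k)[:,::-1].astype(float);P=plane("top",yx,.012)[:,:2]
m=P.mean(0);u=np.linalg.svd(P-m)[2][0];u*=np.sign(u[0]);a=(P-m)@u;print("mean",m,"axis deg",np.degrees(np.arctan2(u[1],u[0])),a.min(),a.max(), "mid",m+u*(a.min()+a.max())/2)
sd=cv2.imread("pics/side0.png");h=cv2.cvtColor(sd,cv2.COLOR_BGR2HSV).astype(int)
k,c,s=comp((h[...,1]<50)&(h[...,2]>100),(234,277));print(c,s)
P=plane("side",np.argwhere(k)[:,::-1].astype(float),.012)[:,:2];q=P.mean(0);u2=np.linalg.svd(P-q)[2][0];a=(P-q)@u2;print("side",q,u2,a.min(),a.max(),q+u2*(a.min()+a.max())/2)
plan([.660,.209,.15],0)
E
```

```text
time: 17.05
position: [0.4322, 0.3471, 0.0393]
ee_rot: [-0.707, 0.707, -0.0, 0.0]
wrist_force: [0.9, 0.6, -0.4]
grip_width: 0.0409
time: 17.8
position: [0.4355, 0.3493, 0.177]
ee_rot: [0.71, -0.704, -0.002, -0.003]
wrist_force: [1.8, 1.4, 0.6]
grip_width: 0.0596
mean [0.66506139 0.20680877] axis deg -21.633856670963777 -0.05656327029147024 0.04652093773560211 mid [0.66039392 0.20865994]
[234.03246753 277.        ] [214 261  39  34 462]
side [0.65388979 0.21387562] [-0.93582457  0.35246613] -0.05443827639023882 0.05421180187068583 [0.65399576 0.21383571]
slide [ 22.45   2.74 -14.03] spin -0.1 or 179.9 | jaw now -0.1 q7 -0.61 pos [0.4355 0.3493 0.177 ] t 17.8
```

```bash
python3 - <<'E'
from m import *
plan([.402,-.2397,.18],-99.1)
E
python3 -m inch '[{"claw":0.2,"slide":[0,0,-20],"spin":36},{"claw":0.2,"slide":[0,0,-20],"spin":36},{"claw":0.2,"slide":[0,0,-20],"spin":36},{"claw":0.2,"slide":[0,0,-20],"spin":36},{"claw":0.2,"slide":[0,0,-20],"spin":36},{"claw":0.2,"slide":[0,0,-40],"spin":99},{"claw":0.2,"slide":[0,0,-40],"spin":99},{"claw":0.2,"slide":[0,0,-40],"spin":99},{"claw":0.2,"slide":[0,0,-40],"spin":99},{"claw":0.2,"slide":[0,0,-40],"spin":99},{"claw":0.2,"slide":[0,0,-40],"spin":99},{"claw":0.2,"slide":[0,0,-40],"spin":99},{"claw":0.2,"slide":[0,0,-40],"spin":99},{"claw":0.2,"slide":[0,0,-40],"spin":99},{"claw":0.2,"slide":[0,0,-40],"spin":99}]'; python3 - <<'E'
from m import *
plan([.402,-.2397,.18],-99.1)
sd=get_image("side")[:,:,::-1];t=get_image("top")[:,:,::-1].copy()
hsv=cv2.cvtColor(t,cv2.COLOR_BGR2HSV).astype(int);V=hsv[...,2]
k,c,s=comp(V<65,(180,247));print("jar",c,s,rect(k,.064))
cv2.imwrite("pics/g9.png",np.hstack([cv2.resize(t[180:320,140:280],(390,390),interpolation=2),cv2.resize(sd[220:400,240:420],(390,390),interpolation=2)]))
E
```

```text
slide [ -3.28  -0.8  -58.9 ] spin -81.0 or 99.0 | jaw now -0.1 q7 -0.61 pos [0.4355 0.3493 0.177 ] t 17.8
time: 19.05
position: [0.4322, -0.0529, 0.1695]
ee_rot: [0.458, -0.457, 0.539, -0.539]
wrist_force: [-0.2, 0.2, -0.5]
grip_width: 0.0512
slide [18.92 -1.06  0.05] spin -0.2 or 179.8 | jaw now -99.3 q7 -1.82 pos [ 0.4322 -0.0529  0.1695] t 19.05
jar [177.71597633 246.31360947] [171 239  15  15 169] (array([433.5, 345.9]), array([35.8, 36.9]), 0.4)
```

View pics/g9.png

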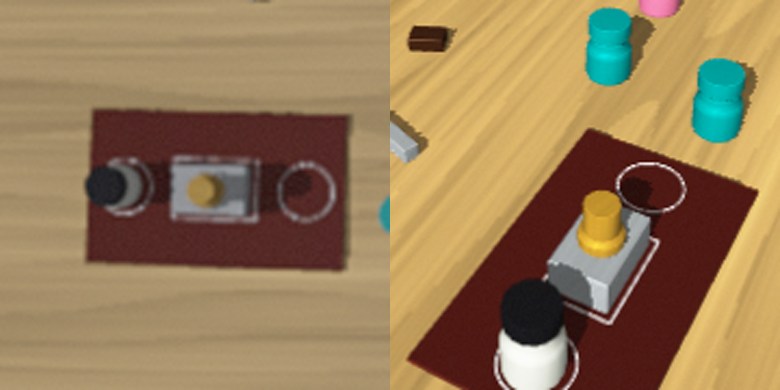

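The jar stands upright on the left ring at (0.4335, 0.346), against a ring centre of (0.432, 0.3445). Next is the lid knob.

```bash
python3 -m inch '[{"claw":0.2,"slide":[18.9,-1,0],"spin":0},{"claw":0.2,"slide":[18.9,-1,0],"spin":0},{"claw":0.2,"slide":[18.9,-1,0],"spin":0},{"claw":0.2,"slide":[18.9,-1,0],"spin":0},{"claw":0.2,"slide":[18.9,-1,0],"spin":0},{"claw":0.2,"slide":[18.9,-1,0],"spin":0},{"claw":0.2,"slide":[18.9,-1,0],"spin":0},{"claw":0.2,"slide":[18.9,3,0],"spin":0},{"claw":0.2,"slide":[18.9,5,0],"spin":0},{"claw":0.2,"slide":[18.9,5,0],"spin":0},{"claw":0.2,"slide":[18.9,5,0],"spin":0},{"claw":0.2,"slide":[18.9,5,0],"spin":0}]'; python3 - <<'E'
from m import *
plan([.402,-.2397,.083],-99.1)
sd=get_image("side")[:,:,::-1]
cv2.imwrite("pics/g10.png",cv2.resize(sd[100:240,360:540],None,fx=4,fy=4,interpolation=2))
E
```

```text
time: 20.15
position: [0.402, -0.2387, 0.119]
ee_rot: [0.459, -0.461, 0.538, -0.537]
wrist_force: [-0.3, 0.2, 1.1]
grip_width: 0.0515
slide [0.1  3.6  0.03] spin 0.2 or -179.8 | jaw now -98.9 q7 -1.04 pos [ 0.402  -0.2387  0.119 ] t 20.15
```

View pics/g10.png

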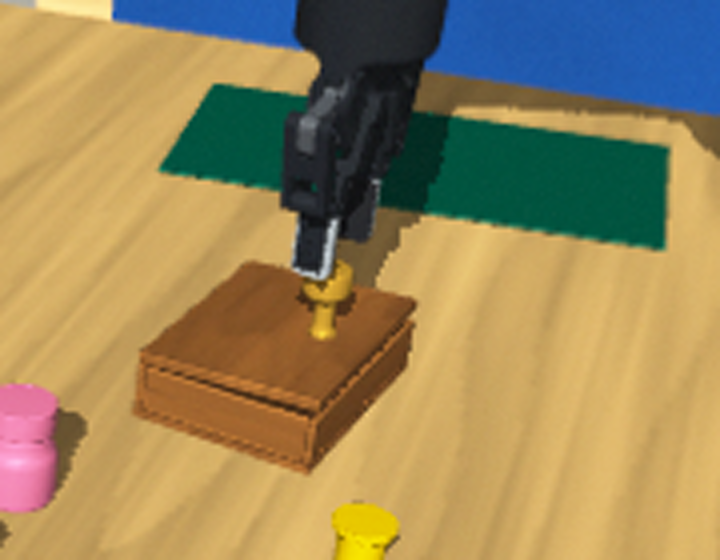

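The fingers straddle the knob along the case's y. I'll go down and pinch it.

```bash
python3 -m inch '[{"claw":0.2,"slide":[0.1,1.5,0],"spin":0},{"claw":0.2,"slide":[0.1,3,0],"spin":0},{"claw":0.2,"slide":[0.1,3.6,0],"spin":0},{"claw":0.2,"slide":[0.1,3.6,0],"spin":0},{"claw":-1,"slide":[0.1,3.6,0],"spin":0},{"claw":-1,"slide":[0.1,3.6,0],"spin":0},{"claw":-1,"slide":[0.1,3.6,0],"spin":0},{"claw":-1,"slide":[0.1,3.6,0],"spin":0},{"claw":-1,"slide":[0.1,3.6,0],"spin":0},{"claw":-1,"slide":[0.1,3.6,0],"spin":0},{"claw":-1,"slide":[0.1,3.6,0],"spin":0},{"claw":-1,"slide":[0.1,3.6,0],"spin":0},{"claw":-1,"slide":[0.1,3.6,0],"spin":0}]' 60
```

```text
time: 21.28
position: [0.4023, -0.24, 0.0834]
ee_rot: [0.459, -0.459, 0.538, -0.538]
wrist_force: [-2.4, 4.4, 3.9]
grip_width: 0.0262
```

```bash
python3 -m inch '[{"claw":-1,"slide":[0,-0.7,0.4],"spin":0},{"claw":-1,"slide":[0,-1.3,0.9],"spin":0},{"claw":-1,"slide":[0,-1.9,1.4],"spin":0},{"claw":-1,"slide":[0,-2.5,2.0],"spin":0},{"claw":-1,"slide":[0,-3.0,2.6],"spin":0},{"claw":-1,"slide":[0,-3.4,3.2],"spin":0},{"claw":-1,"slide":[0,-3.8,3.9],"spin":0},{"claw":-1,"slide":[0,-4.2,4.7],"spin":0},{"claw":-1,"slide":[0,-4.4,5.4],"spin":0},{"claw":-1,"slide":[0,-4.4,5.4],"spin":0}]'; python3 - <<'E'
from m import *
sd=get_image("side")[:,:,::-1]
cv2.imwrite("pics/g11.png",cv2.resize(sd[100:240,360:540],None,fx=4,fy=4,interpolation=2))
E
```

```text
time: 22.12
position: [0.457, -0.2486, 0.1277]
ee_rot: [0.459, -0.46, 0.538, -0.538]
wrist_force: [-0.2, 7.6, -6.7]
grip_width: 0.0254
```

View pics/g11.png

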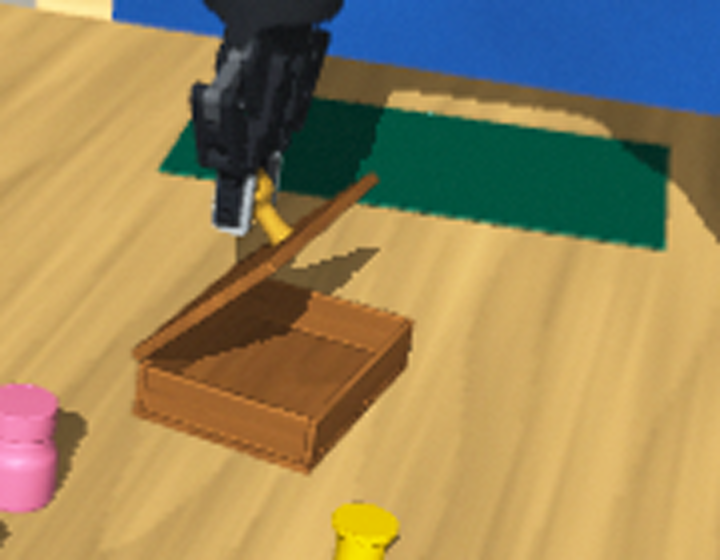

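The lid follows, at about 45° now. I'll continue to roughly 100°.

```bash
python3 -m inch '[{"claw":-1,"slide":[0,-0.15,0.6],"spin":0},{"claw":-1,"slide":[0,-0.25,1.2],"spin":0},{"claw":-1,"slide":[0,-0.35,1.8],"spin":0},{"claw":-1,"slide":[0,-0.4,2.4],"spin":0},{"claw":-1,"slide":[0,-0.4,3.0],"spin":0},{"claw":-1,"slide":[0,-0.3,3.6],"spin":0},{"claw":-1,"slide":[0,-0.25,4.2],"spin":0},{"claw":-1,"slide":[0,-0.1,4.8],"spin":0},{"claw":-1,"slide":[0,0.05,5.4],"spin":0},{"claw":-1,"slide":[0,0.25,5.9],"spin":0},{"claw":-1,"slide":[0,0.5,6.4],"spin":0},{"claw":-1,"slide":[0,0.7,6.9],"spin":0},{"claw":-1,"slide":[0,0.95,7.3],"spin":0},{"claw":-1,"slide":[0,1.2,7.7],"spin":0},{"claw":-1,"slide":[0,1.55,8.2],"spin":0},{"claw":-1,"slide":[0,1.55,8.2],"spin":0},{"claw":-1,"slide":[0,1.55,8.2],"spin":0}]'; python3 - <<'E'
from m import *
plan([.4,-.24,.1])
sd=get_image("side")[:,:,::-1];t=get_image("top")[:,:,::-1]
cv2.imwrite("pics/g12.png",np.hstack([cv2.resize(sd[80:240,360:540],(390,390),interpolation=2),cv2.resize(t[170:290,350:470],(390,390))]))
E
```

```text
time: 23.58
position: [0.5369, -0.2611, 0.1119]
ee_rot: [0.459, -0.459, 0.538, -0.537]
wrist_force: [-3.3, 6.7, -2.7]
grip_width: 0.0255
slide [  0.05   1.21 -13.85] | jaw now -99.0 q7 -0.93 pos [ 0.5369 -0.2611  0.1119] t 23.58
```

View pics/g12.png

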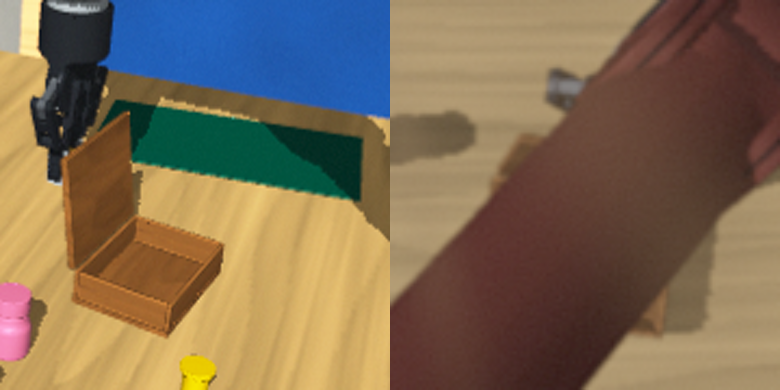

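The lid is open past vertical at about 100°. I'll release the knob, rise and go to the chisel.

```bash
python3 -m inch '[{"claw":0,"slide":[0,0,0],"spin":0},{"claw":0,"slide":[0,0,0],"spin":0},{"claw":0,"slide":[0,0,0],"spin":0},{"claw":0,"slide":[0,0,0],"spin":0},{"claw":0,"slide":[0,-2,0],"spin":0},{"claw":0,"slide":[0,-5,0],"spin":0},{"claw":0,"slide":[0,-9,0],"spin":0},{"claw":0,"slide":[0,-13,0],"spin":0},{"claw":0,"slide":[0,-13,0],"spin":0},{"claw":0,"slide":[0,-13,0],"spin":0}]' 60; python3 - <<'E'
from m import *
plan([.658,.2095,.24],-111.5)
sd=get_image("side")[:,:,::-1];t=get_image("top")[:,:,::-1]
cv2.imwrite("pics/g13.png",np.hstack([cv2.resize(sd[80:240,360:540],(390,390),interpolation=2),cv2.resize(t[170:290,350:470],(390,390))]))
E
```

```text
time: 24.52
position: [0.5378, -0.2628, 0.2446]
ee_rot: [-0.46, 0.458, -0.536, 0.539]
wrist_force: [-0.8, 0.3, -1.2]
grip_width: 0.0429
slide [-48.53   0.44   4.46] spin 12.5 or -167.5 | jaw now -99.0 q7 -1.02 pos [ 0.5378 -0.2628  0.2446] t 24.52
```

View pics/g13.png

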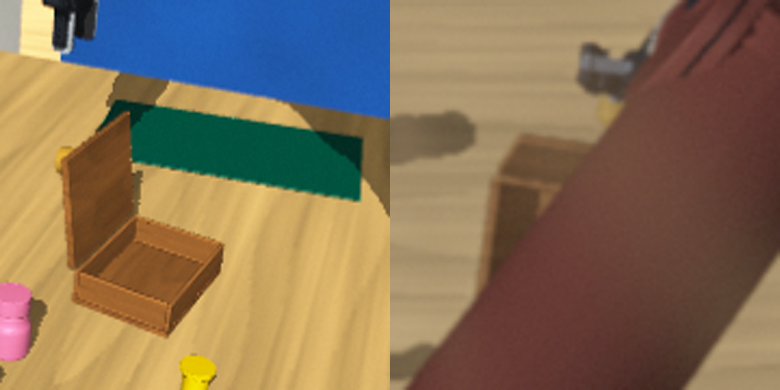

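The lid stays open. Now to the chisel.

```bash
python3 -m inch '[{"claw":0,"slide":[-48.5,0.4,4.5],"spin":12.5},{"claw":0,"slide":[-48.5,0.4,4.5],"spin":12.5},{"claw":0,"slide":[-48.5,0.4,4.5],"spin":12.5},{"claw":0,"slide":[-48.5,0.4,4.5],"spin":12.5},{"claw":0,"slide":[-48.5,0.4,4.5],"spin":12.5},{"claw":0,"slide":[-48.5,0.4,4.5],"spin":12.5},{"claw":0,"slide":[-48.5,0.4,4.5],"spin":12.5},{"claw":0,"slide":[-48.5,0.4,4.5],"spin":12.5},{"claw":0,"slide":[-48.5,0.4,4.5],"spin":12.5},{"claw":0,"slide":[-48.5,0.4,4.5],"spin":12.5},{"claw":0,"slide":[-48.5,0.4,4.5],"spin":12.5},{"claw":0,"slide":[-48.5,0.4,4.5],"spin":12.5},{"claw":0,"slide":[-48.5,0.4,4.5],"spin":12.5},{"claw":0,"slide":[-48.5,4,4.5],"spin":12.5},{"claw":0,"slide":[-48.5,8,4.5],"spin":12.5},{"claw":0,"slide":[-48.5,12,4.5],"spin":12.5},{"claw":0,"slide":[-48.5,15,4.5],"spin":12.5},{"claw":0,"slide":[-48.5,15,4.5],"spin":12.5},{"claw":0,"slide":[-48.5,15,4.5],"spin":12.5}]'; python3 - <<'E'
from m import *
plan([.658,.2095,.029],-111.5)
sd=get_image("side")[:,:,::-1];t=get_image("top")[:,:,::-1]
cv2.imwrite("pics/g14.png",np.hstack([cv2.resize(sd[190:320,170:300],(390,390),interpolation=2),cv2.resize(t[170:290,350:470],(390,390))]))
cv2.imwrite("pics/t14.png",t);cv2.imwrite("pics/s14.png",sd)
E
```

```text
time: 26.2
position: [0.6559, 0.2094, 0.0901]
ee_rot: [0.396, -0.399, 0.585, -0.585]
wrist_force: [1.1, -0.5, 0.9]
grip_width: 0.0426
slide [-0.1   6.11  0.2 ] spin -0.1 or 179.9 | jaw now -111.6 q7 -1.85 pos [0.6559 0.2094 0.0901] t 26.2
```

View pics/g14.png

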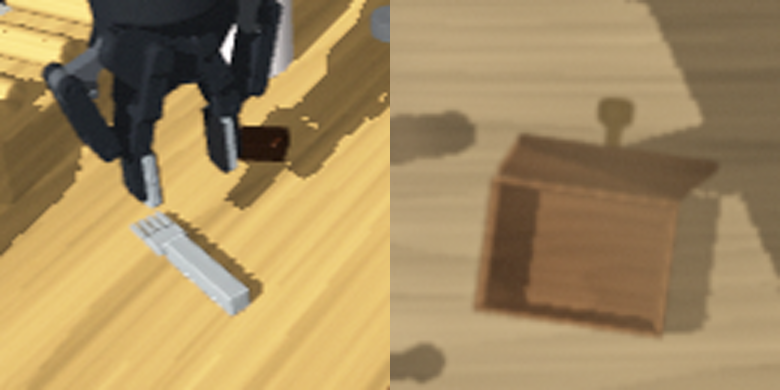

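```bash
python3 - <<'E'
from m import *
print(proj("side",[[.658,.2095,.014],[.658-.05*.93,.2095+.05*.366,.014],[.658+.05*.93,.2095-.05*.366,.012]]).round(0))
t=cv2.imread("pics/t14.png")
E
python3 -m inch '[{"claw":0,"slide":[-0.1,2,0.2],"spin":0},{"claw":0,"slide":[-0.1,4,0.2],"spin":0},{"claw":0,"slide":[-0.1,5.5,0.2],"spin":0},{"claw":0,"slide":[-0.1,5.8,0.2],"spin":0},{"claw":0,"slide":[-0.1,5.8,0.2],"spin":0},{"claw":0,"slide":[-0.1,5.8,0.2],"spin":0}]'; python3 - <<'E'
from m import *
sd=get_image("side")[:,:,::-1]
plan([.658,.2095,.029],-111.5)
cv2.imwrite("pics/g15.png",cv2.resize(sd[190:320,170:300],(500,500),interpolation=2))
E
```

```text
[[233. 274.]
 [249. 288.]
 [219. 262.]]
time: 26.8
position: [0.6602, 0.2105, 0.0353]
ee_rot: [-0.398, 0.397, -0.584, 0.585]
wrist_force: [0.5, -0.3, -0.1]
grip_width: 0.0426
slide [ 0.18  0.65 -0.18] spin -0.0 or 180.0 | jaw now -111.5 q7 -1.82 pos [0.6603 0.2105 0.0355] t 26.85
```

View pics/g15.png

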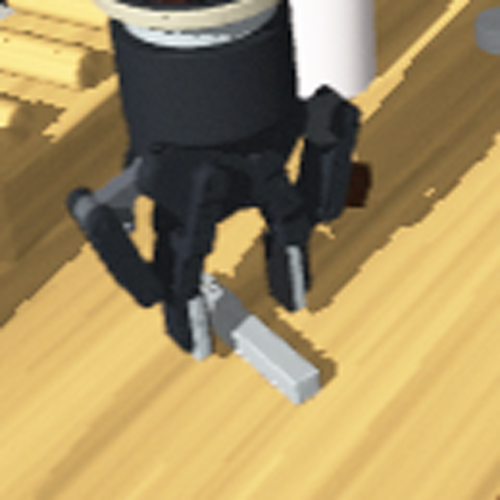

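```bash
python3 -m inch '[{"claw":0,"slide":[0.1,0.1,-0.6],"spin":0},{"claw":0,"slide":[0.1,0.3,-0.8],"spin":0},{"claw":0,"slide":[0.1,0.3,-0.8],"spin":0},{"claw":-1,"slide":[0.1,0.3,-0.8],"spin":0},{"claw":-1,"slide":[0.1,0.3,-0.8],"spin":0},{"claw":-1,"slide":[0.1,0.3,-0.8],"spin":0},{"claw":-1,"slide":[0.1,0.3,-0.8],"spin":0},{"claw":-1,"slide":[0.1,0.3,-0.8],"spin":0},{"claw":-1,"slide":[0.1,0.3,-0.8],"spin":0},{"claw":-1,"slide":[0.1,0.3,-0.8],"spin":0},{"claw":-1,"slide":[0.1,0.3,-0.8],"spin":0}]' 60;python3 -m inch '[{"claw":-1,"slide":[0,-1,0],"spin":0},{"claw":-1,"slide":[0,-3,0],"spin":0},{"claw":-1,"slide":[0,-7,0],"spin":0},{"claw":-1,"slide":[0,-11,0],"spin":0},{"claw":-1,"slide":[0,-15,0],"spin":0},{"claw":-1,"slide":[0,-18,0],"spin":0},{"claw":-1,"slide":[0,-18,0],"spin":0},{"claw":-1,"slide":[0,-18,0],"spin":0}]'; python3 - <<'E'
from m import *
sd=get_image("side")[:,:,::-1]
cv2.imwrite("pics/g16.png",cv2.resize(sd[60:240,110:330],None,fx=3,fy=3,interpolation=2))
# case pose from t14
t=cv2.imread("pics/t14.png");hsv=cv2.cvtColor(t,cv2.COLOR_BGR2HSV).astype(int)
print("case front corners world z=.034:",plane("top",[(350+475/3.25,170+312/3.25),(350+663/3.25,170+337/3.25)],.034).round(4))
p,R,s=tool();print(p,R[:,2].round(3))
E
```

```text
time: 27.77
position: [0.6518, 0.2126, 0.0313]
ee_rot: [-0.398, 0.398, -0.585, 0.585]
wrist_force: [-1.2, 0.4, 5.1]
grip_width: 0.0116
time: 28.43
position: [0.6523, 0.2124, 0.2129]
ee_rot: [-0.399, 0.397, -0.584, 0.585]
wrist_force: [-0.7, -0.6, -2.3]
grip_width: 0.0119
case front corners world z=.034: [[ 0.3755 -0.4786  0.034 ]
 [ 0.3507 -0.6405  0.034 ]]
[0.65144355 0.21252045 0.21093311] [ 0.93  -0.367 -0.   ]
```

View pics/g16.png

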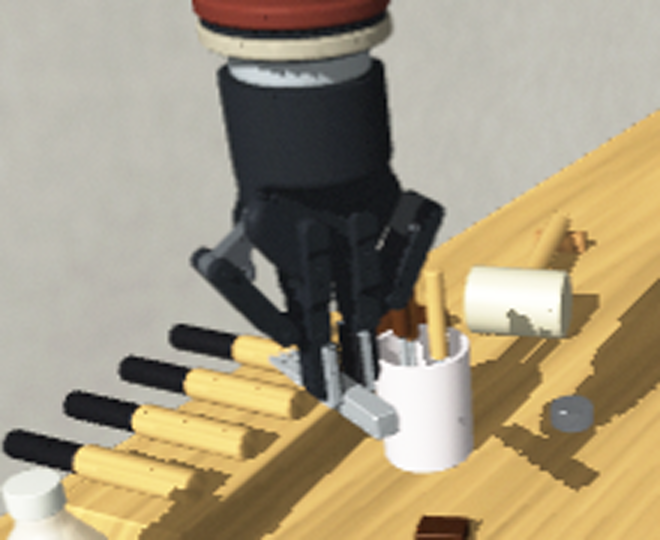

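```bash
python3 - <<'E'
from m import *
print(plane("top",[(376.2,266),(434,273.7)],.034).round(4), "exp", [(.4258-.055*.987-s*.075*.158*-1, -.2431+.055*.158+s*.075*.987) for s in(1,-1)])
plan([.4196,-.2502,.21],-9.1)
E
```

```text
[[ 0.3809 -0.1616  0.034 ]
 [ 0.359  -0.3118  0.034 ]] exp [(0.38336500000000007, -0.160385), (0.359665, -0.308435)]
slide [51.55  0.07 -4.59] spin 77.6 or -102.4 | jaw now -111.5 q7 -1.92 pos [0.6514 0.2125 0.2109] t 28.48
```

The case corners agree with the earlier estimate to about 3 mm. I'll carry the chisel over.

```bash
python3 -m inch '[{"claw":-1,"slide":[51.5,-1,-4.6],"spin":-102.4},{"claw":-1,"slide":[51.5,-1,-4.6],"spin":-102.4},{"claw":-1,"slide":[51.5,-1,-4.6],"spin":-102.4},{"claw":-1,"slide":[51.5,-1,-4.6],"spin":-102.4},{"claw":-1,"slide":[51.5,-1,-4.6],"spin":-102.4},{"claw":-1,"slide":[51.5,-1,-4.6],"spin":-102.4},{"claw":-1,"slide":[51.5,-1,-4.6],"spin":-102.4},{"claw":-1,"slide":[51.5,-1,-4.6],"spin":-102.4},{"claw":-1,"slide":[51.5,-1,-4.6],"spin":-102.4},{"claw":-1,"slide":[51.5,-1,-4.6],"spin":-102.4},{"claw":-1,"slide":[51.5,-1,-4.6],"spin":-102.4},{"claw":-1,"slide":[51.5,-1,-4.6],"spin":-102.4},{"claw":-1,"slide":[51.5,-1,-4.6],"spin":-102.4},{"claw":-1,"slide":[51.5,-1,-4.6],"spin":-102.4},{"claw":-1,"slide":[51.5,-1,-4.6],"spin":-102.4},{"claw":-1,"slide":[51.5,-1,-4.6],"spin":-102.4},{"claw":-1,"slide":[51.5,-1,-4.6],"spin":-102.4},{"claw":-1,"slide":[51.5,-1,-4.6],"spin":-102.4}]'; python3 - <<'E'
from m import *
sd=get_image("side")[:,:,::-1]
cv2.imwrite("pics/g17.png",cv2.resize(sd[40:240,360:540],None,fx=3,fy=3,interpolation=2))
plan([.4196,-.2502,.0363],-9.1)
E
```

```text
time: 29.98
position: [0.4197, -0.2491, 0.2204]
ee_rot: [-0.705, 0.705, -0.057, 0.056]
wrist_force: [0.6, -0.3, -1.1]
grip_width: 0.0117
slide [ 1.000e-02  1.842e+01 -9.000e-02] spin -0.1 or 179.9 | jaw now -9.2 q7 0.27 pos [ 0.4198 -0.2492  0.2205] t 30.03
```

View pics/g17.png

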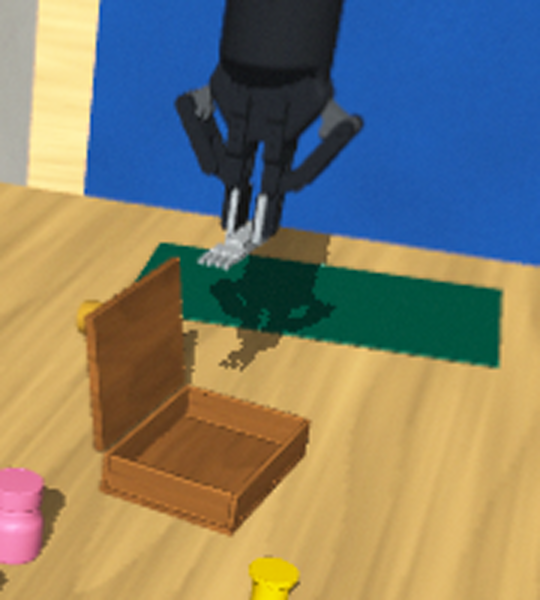

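```bash
python3 -m inch '[{"claw":-1,"slide":[-0.5,4,0],"spin":0},{"claw":-1,"slide":[-0.5,8,0],"spin":0},{"claw":-1,"slide":[-0.5,11,0],"spin":0},{"claw":-1,"slide":[-0.5,13,0],"spin":0},{"claw":-1,"slide":[-0.5,14,0],"spin":0},{"claw":-1,"slide":[-0.5,14,0],"spin":0},{"claw":-1,"slide":[-0.5,14,0],"spin":0}]'; python3 - <<'E'
from m import *
sd=get_image("side")[:,:,::-1]
cv2.imwrite("pics/g18.png",cv2.resize(sd[80:240,370:530],None,fx=3.7,fy=3.7,interpolation=2))
plan([.4149,-.2494,.0363],-9.1)
E
```

```text
time: 30.62
position: [0.4151, -0.2493, 0.0815]
ee_rot: [-0.705, 0.705, -0.057, 0.056]
wrist_force: [0.0, -0.4, -0.6]
grip_width: 0.0119
slide [-0.09  4.58 -0.02] spin -0.0 or 180.0 | jaw now -9.1 q7 0.65 pos [ 0.4157 -0.2494  0.0821] t 30.67
```

View pics/g18.png

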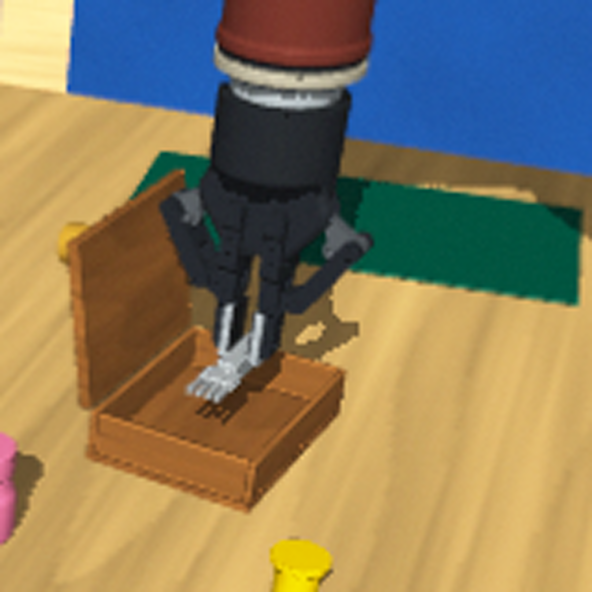

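The chisel is over the inside of the case and the knuckles are clear of the lid. I'll lower the rest.

```bash
python3 -m inch '[{"claw":-1,"slide":[-0.2,1.5,0],"spin":0},{"claw":-1,"slide":[-0.2,3,0],"spin":0},{"claw":-1,"slide":[-0.2,3.8,0],"spin":0},{"claw":-1,"slide":[-0.2,4.4,0],"spin":0},{"claw":-1,"slide":[-0.2,4.4,0],"spin":0},{"claw":-1,"slide":[-0.2,4.4,0],"spin":0}]'; python3 - <<'E'
from m import *
sd=get_image("side")[:,:,::-1]
cv2.imwrite("pics/g19.png",cv2.resize(sd[80:240,370:530],None,fx=3.7,fy=3.7,interpolation=2))
E
```

```text
time: 31.17
position: [0.4135, -0.2488, 0.0376]
ee_rot: [-0.705, 0.705, -0.056, 0.056]
wrist_force: [0.3, -0.4, -1.2]
grip_width: 0.0118
```

View pics/g19.png

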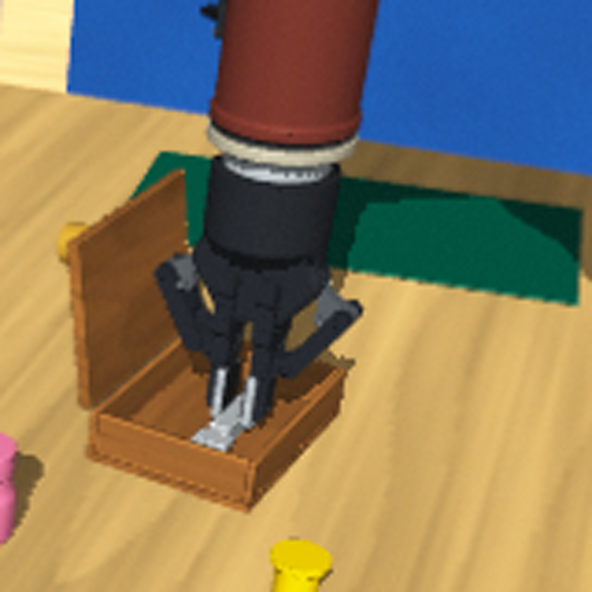

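```bash
python3 -m inch '[{"claw":-1,"slide":[0,0.1,0],"spin":0},{"claw":-0.4,"slide":[0,0.1,0],"spin":0},{"claw":-0.4,"slide":[0,0.1,0],"spin":0},{"claw":-0.4,"slide":[0,0.1,0],"spin":0},{"claw":-0.4,"slide":[0,0.1,0],"spin":0},{"claw":-0.4,"slide":[0,-2,0],"spin":0},{"claw":-0.4,"slide":[0,-5,0],"spin":0},{"claw":-0.4,"slide":[0,-9,0],"spin":0},{"claw":-0.4,"slide":[0,-13,0],"spin":0},{"claw":-0.4,"slide":[0,-17,0],"spin":0},{"claw":-0.4,"slide":[0,-21,0],"spin":0},{"claw":-0.4,"slide":[0,-21,0],"spin":0}]'; python3 - <<'E'
from m import *
sd=get_image("side")[:,:,::-1];t=get_image("top")[:,:,::-1]
cv2.imwrite("pics/g20.png",cv2.resize(sd[80:240,370:530],None,fx=3.7,fy=3.7,interpolation=2))
plan([.5369,-.2611,.245],-99.1)
E
```

```text
time: 32.22
position: [0.4132, -0.2491, 0.249]
ee_rot: [0.706, -0.704, 0.055, -0.058]
wrist_force: [0.1, 0.7, -1.3]
grip_width: 0.0257
slide [12.23  0.61  0.74] spin -90.0 or 90.0 | jaw now -9.1 q7 0.15 pos [ 0.4149 -0.2492  0.2502] t 32.32
```

View pics/g20.png

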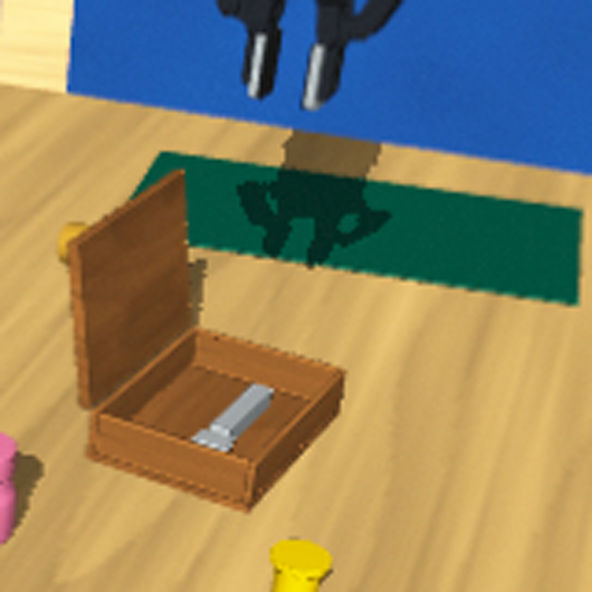

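The chisel lies flat inside. Now back to the knob to shut the lid.

```bash
python3 -m inch '[{"claw":0,"slide":[12.3,0.6,0.7],"spin":90},{"claw":0,"slide":[12.3,0.6,0.7],"spin":90},{"claw":0,"slide":[12.3,0.6,0.7],"spin":90},{"claw":0,"slide":[12.3,0.6,0.7],"spin":90},{"claw":0,"slide":[12.3,0.6,0.7],"spin":90},{"claw":0,"slide":[12.3,0.6,0.7],"spin":90},{"claw":0,"slide":[12.3,0.6,0.7],"spin":90},{"claw":0,"slide":[12.3,0.6,0.7],"spin":90},{"claw":0,"slide":[12.3,0.6,0.7],"spin":90},{"claw":0,"slide":[12.3,0.6,0.7],"spin":90},{"claw":0,"slide":[12.3,0.6,0.7],"spin":90},{"claw":0,"slide":[12.3,0.6,0.7],"spin":90},{"claw":0,"slide":[12.3,0.6,0.7],"spin":90},{"claw":0,"slide":[12.3,0.6,0.7],"spin":90},{"claw":0,"slide":[12.3,0.6,0.7],"spin":90},{"claw":0,"slide":[12.3,0.6,0.7],"spin":90},{"claw":0,"slide":[12.3,0.6,0.7],"spin":90}]'; python3 -c "
from h import *
plan([.5369,-.2611,.112],-99.1)"
```

```text
time: 33.73
position: [0.5353, -0.2613, 0.2401]
ee_rot: [0.459, -0.46, 0.538, -0.538]
wrist_force: [-0.1, 0.2, 0.4]
grip_width: 0.043
slide [-0.06 12.81  0.17] spin 0.1 or -179.9 | jaw now -99.0 q7 -0.88 pos [ 0.5353 -0.2613  0.2401] t 33.73
```

```bash
python3 -m inch '[{"claw":0,"slide":[0,3,0.2],"spin":0},{"claw":0,"slide":[0,6,0.2],"spin":0},{"claw":0,"slide":[0,9,0.2],"spin":0},{"claw":0,"slide":[0,11,0.2],"spin":0},{"claw":0,"slide":[0,12.5,0.2],"spin":0},{"claw":0,"slide":[0,12.8,0.2],"spin":0},{"claw":0,"slide":[0,12.8,0.2],"spin":0},{"claw":-1,"slide":[0,12.8,0.2],"spin":0},{"claw":-1,"slide":[0,12.8,0.2],"spin":0},{"claw":-1,"slide":[0,12.8,0.2],"spin":0},{"claw":-1,"slide":[0,12.8,0.2],"spin":0},{"claw":-1,"slide":[0,12.8,0.2],"spin":0},{"claw":-1,"slide":[0,12.8,0.2],"spin":0}]' 60; python3 -c "
from h import *
plan([.5369,-.2611,.112],-99.1)"
```

```text
time: 34.82
position: [0.5387, -0.2614, 0.1139]
ee_rot: [-0.459, 0.458, -0.537, 0.539]
wrist_force: [2.6, 2.6, 5.0]
grip_width: 0.0256
slide [ 0.    0.19 -0.19] spin 0.0 or -180.0 | jaw now -99.1 q7 -0.81 pos [ 0.5387 -0.2614  0.1139] t 34.82
```

```bash
python3 -m inch '[{"claw":-1,"slide":[0,-0.45,-0.65],"spin":0},{"claw":-1,"slide":[0,-0.85,-1.3],"spin":0},{"claw":-1,"slide":[0,-1.1,-1.85],"spin":0},{"claw":-1,"slide":[0,-1.35,-2.4],"spin":0},{"claw":-1,"slide":[0,-1.55,-3.0],"spin":0},{"claw":-1,"slide":[0,-1.7,-3.55],"spin":0},{"claw":-1,"slide":[0,-1.8,-4.1],"spin":0},{"claw":-1,"slide":[0,-1.9,-4.7],"spin":0},{"claw":-1,"slide":[0,-1.93,-5.3],"spin":0},{"claw":-1,"slide":[0,-1.95,-5.9],"spin":0},{"claw":-1,"slide":[0,-1.9,-6.5],"spin":0},{"claw":-1,"slide":[0,-1.83,-7.1],"spin":0},{"claw":-1,"slide":[0,-1.7,-7.7],"spin":0},{"claw":-1,"slide":[0,-1.57,-8.25],"spin":0},{"claw":-1,"slide":[0,-1.57,-8.25],"spin":0}]'; python3 - <<'E'
from m import *
sd=get_image("side")[:,:,::-1]
plan([.4023,-.24,.0834],-99.1)
cv2.imwrite("pics/g21.png",cv2.resize(sd[80:240,370:530],None,fx=3.7,fy=3.7,interpolation=2))
E
```

```text
time: 36.07
position: [0.4564, -0.2485, 0.1297]
ee_rot: [-0.459, 0.458, -0.538, 0.538]
wrist_force: [-1.8, 4.3, 13.3]
grip_width: 0.0258
slide [ 0.02  4.63 -5.5 ] spin -0.0 or 180.0 | jaw now -99.1 q7 -0.84 pos [ 0.4565 -0.2485  0.1298] t 36.12
```

View pics/g21.png

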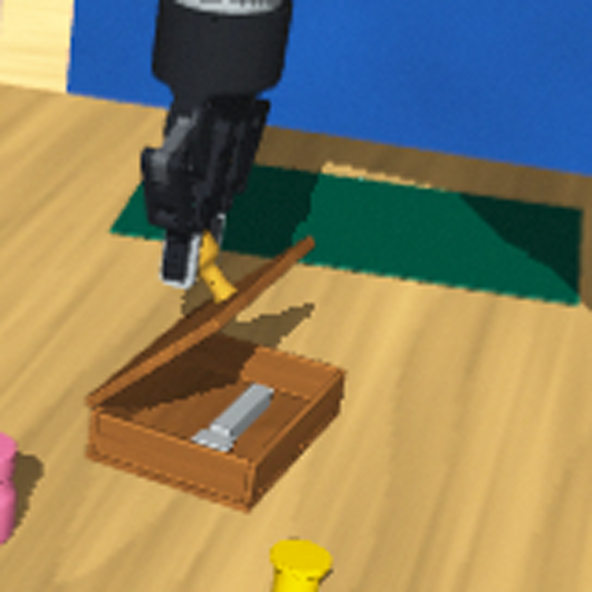

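```bash
python3 -m inch '[{"claw":-1,"slide":[0,0.2,-0.55],"spin":0},{"claw":-1,"slide":[0,0.45,-1.1],"spin":0},{"claw":-1,"slide":[0,0.7,-1.65],"spin":0},{"claw":-1,"slide":[0,1.0,-2.2],"spin":0},{"claw":-1,"slide":[0,1.4,-2.7],"spin":0},{"claw":-1,"slide":[0,1.8,-3.2],"spin":0},{"claw":-1,"slide":[0,2.2,-3.65],"spin":0},{"claw":-1,"slide":[0,2.6,-4.1],"spin":0},{"claw":-1,"slide":[0,3.1,-4.5],"spin":0},{"claw":-1,"slide":[0,3.6,-4.85],"spin":0},{"claw":-1,"slide":[0,4.1,-5.2],"spin":0},{"claw":-1,"slide":[0,4.5,-5.45],"spin":0},{"claw":-1,"slide":[0,4.7,-5.5],"spin":0},{"claw":-1,"slide":[0,4.7,-5.5],"spin":0},{"claw":-1,"slide":[0,4.7,-5.5],"spin":0}]'; python3 - <<'E'
from m import *
sd=get_image("side")[:,:,::-1]
plan([.4023,-.24,.0834],-99.1)
cv2.imwrite("pics/g22.png",cv2.resize(sd[80:240,370:530],None,fx=3.7,fy=3.7,interpolation=2))
E
```

```text
time: 37.37
position: [0.4023, -0.24, 0.0834]
ee_rot: [0.459, -0.458, 0.539, -0.538]
wrist_force: [-9.0, 10.2, 38.0]
grip_width: 0.0256
slide [-0.   -0.01  0.  ] spin -0.0 or 180.0 | jaw now -99.1 q7 -0.83 pos [ 0.4023 -0.24    0.0833] t 37.42
```

View pics/g22.png

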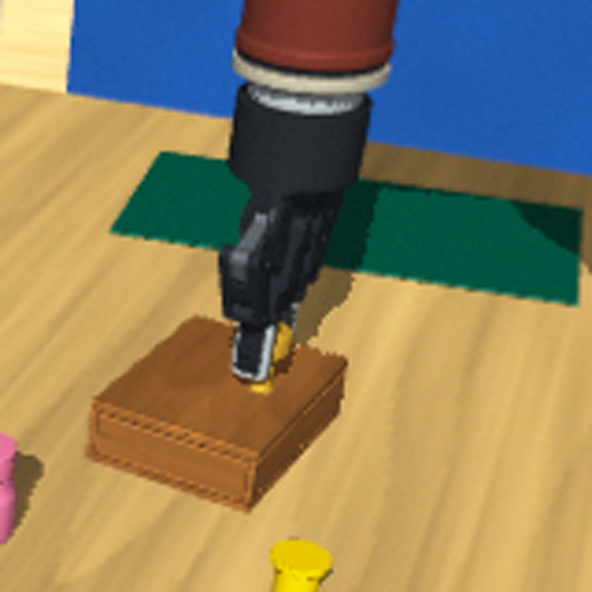

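The lid is pressed shut: no gap at the front edge, even tighter than at the start. I'll release and retreat upward.

```bash
python3 -m inch '[{"claw":0.1,"slide":[0,0,0],"spin":0},{"claw":0.1,"slide":[0,0,0],"spin":0},{"claw":0.1,"slide":[0,0,0],"spin":0},{"claw":0.1,"slide":[0,0,0],"spin":0},{"claw":0.1,"slide":[0,-2,0],"spin":0},{"claw":0.1,"slide":[0,-5,0],"spin":0},{"claw":0.1,"slide":[0,-9,0],"spin":0},{"claw":0.1,"slide":[0,-13,0],"spin":0},{"claw":0.1,"slide":[0,-17,0],"spin":0},{"claw":0.1,"slide":[-15,-17,-5],"spin":0},{"claw":0.1,"slide":[-15,-17,-5],"spin":0},{"claw":0.1,"slide":[-15,-17,-5],"spin":0},{"claw":0.1,"slide":[-15,-17,-5],"spin":0},{"claw":0.1,"slide":[-15,-17,-5],"spin":0},{"claw":0.1,"slide":[-15,-17,-5],"spin":0}]'; python3 - <<'E'
from m import *
sd=get_image("side")[:,:,::-1].copy();t=get_image("top")[:,:,::-1].copy()
cv2.imwrite("pics/g23.png",sd);cv2.imwrite("pics/g24.png",np.hstack([cv2.resize(t[180:320,140:280],(395,395),interpolation=2),cv2.resize(sd[120:240,370:490],(395,395),interpolation=2)]))
hsv=cv2.cvtColor(t,cv2.COLOR_BGR2HSV).astype(int);H,S,V=hsv[...,0],hsv[...,1],hsv[...,2]
k,c,s=comp(V<65,(178,246));print("jar",rect(k,.064))
b=(S>125)&(H>16)&(H<24)&(V>115)
k,c,s=comp(b,(212,248));print("anvil",plane("top",[c],.066))
k,c,s=comp(b,(410,258));print("knob",plane("top",[c],.08),rect(k,.08),s)
E
```

```text
time: 38.67
position: [0.3762, -0.0822, 0.252]
ee_rot: [-0.46, 0.46, -0.537, 0.538]
wrist_force: [0.1, -0.4, 0.2]
grip_width: 0.047
jar (array([433.5, 345.9]), array([35.8, 36.9]), 0.4)
anvil [[0.42844404 0.2563246  0.066     ]]
knob [[ 0.40020912 -0.23701555  0.08      ]] (array([ 400.7, -236.7]), array([21.7, 28. ]), 82.5) [404 253  10  12  84]
```

View pics/g23.png

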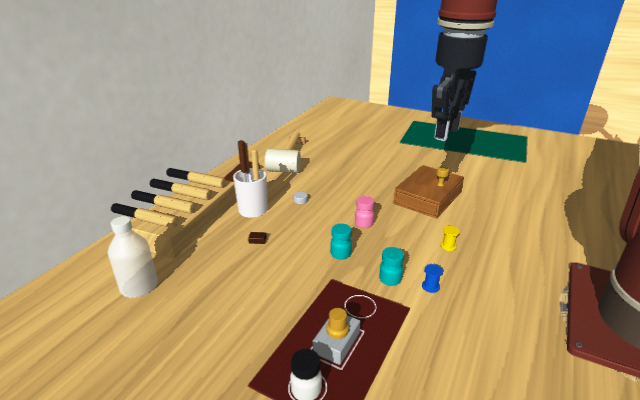

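View pics/g24.png

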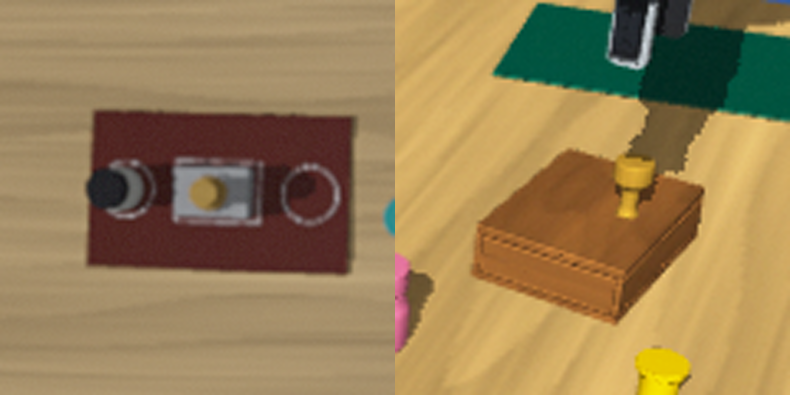

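All the visual checks pass, so I'm handing in.

```bash
python3 -m inch '[{"claw":0.1,"slide":[0,0,0],"spin":0},{"claw":0.1,"slide":[0,0,0],"spin":0},{"claw":0.1,"slide":[0,0,0],"spin":0},{"claw":0.1,"slide":[0,0,0],"spin":0}]'; python3 -c "
from cell import *
print(finish_job())"
```

```text
time: 39.1
position: [0.3762, -0.0841, 0.2514]
ee_rot: [0.458, -0.459, 0.539, -0.538]
wrist_force: [-0.5, 0.6, 0.4]
grip_width: 0.0472
the job is handed in; nothing more can be done
None
```

The station is back in order and the job was handed in at about 39 s; no verdict was reported.

- **Block:** it lies in the mat's rectangle. I released it at about (0.430, 0.257), against a mat centre of (0.430, 0.2565).
- **Anvil:** it stands on the block at (0.428, 0.256).
- **Jar:** it stands upright on the left ring at (0.4335, 0.346), against a ring centre of about (0.432, 0.3445). The right ring is empty.
- **Chisel and case:** the chisel was seen lying flat in the case before I shut the lid. The last picture shows no gap under the lid.
- **Cup and gripper:** the cup is still standing, and the gripper is open and clear of everything.

**Checks that failed or were uncertain:**
- My colour-mask measurements of the placed block gave no usable result: one merged it with the white line, the other caught only part of it. Its position and squareness rest on where the gripper released it and on the pictures.
- The lid is judged shut from the picture and from the knob being back at its starting grip height, not from a measured angle.
- Pressing the lid shut took about 38 N at the wrist. The limit is 40 N for the arm or gripper body pressing on something and 120 N at the wrist. This was the fingers pulling the knob down.

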